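Pack the square pots and close the carton

ROBOT

A 6-joint arm with a two-finger parallel gripper is mounted at the origin on the work surface. World frame = base frame: x ahead of the robot, y to its left, z up, the work surface at z = 0. Lengths are in mm, angles in rad, forces in N, time in s.
With the tool pointing down it reaches from about 300 to 775 mm from the base axis. Payload 14.6 kg.
Tool frame: the origin (TCP) lies between the finger pads; the fingertips stand 8 mm ahead of it and the grasp point (between the pads) lies 11 mm behind it; x points along the fingers, y is the direction in which the jaws open and shut, and the axes are right-handed (so a half turn about x gives the same grasp; the last joint's range is limited). The gripper opens to 94 mm and grips with 3 to 60 N. Pads are 16 mm wide; open, the fingers measure 119 mm over their backs; the gripper's body (75 mm by 177 mm) begins 78 mm behind the grasp point.
Start: joints at [-1.322, 0.3, 1.521, -0, 1.321, -0.067], TCP at [170.81, -522.794, 213.446] pointing down, gripper open.
Joint ranges: [-3.03, 3.03], [-0.79, 2.21], [0.23, 2.52], [-1.04, 4.18], [0, 3.07], [-2.55, 2.55]. Speed limits (rad/s): [2.22, 2.22, 2.57, 3.14, 3.14, 3.14].

INTERFACE

Orientations are given as [roll, pitch, yaw] about the fixed x, y, z axes, in that order (R = Rz(yaw) Ry(pitch) Rx(roll)).
In Python, from cell import telemetry, camera, calibration, order gives the robot as it stands.
- The arm moves only by the shell command python3 -m handwheel 'ROWS' [FORCE]. ROWS is JSON, a list of rows, each a list of 7 numbers: the turn, a rotation vector about the tool's x, y, z as a fraction of full scale, then the shift along the tool's x, y, z as a fraction of full scale, then the opening, from 0 (shut) to 1 (fully open). A call has 1 to 12 rows; each row is the pose to reach, as a shift and turn from the pose measured when the call began, along the tool's axes at that moment, turning the shorter way round; what a row does not reach only later rows make up. Full scale, the value 1, is 300 mm for a shift and pi rad for a turn. A row lasts 1/8 s, in which the tool goes at most 62.5 mm and 10.7 degrees, less where a joint would pass 70% of its speed; a pose out of reach is approached as far as the arm can. A call with a number of a shift or a turn outside -1 to 1 is refused whole. A call with a gripper value outside its range is refused whole. The fingers move at their own pace and stop on an object; FORCE is the grip in N (left out, the last holds). Time passes only in rows, so rows that repeat a pose let the fingers close. It gives the time, the measured TCP pose, the force and the opening at its end, in the units of the state.
- telemetry.read_state(): the state, without advancing time (a new reading comes with each control period).
- camera(name): name is "side" or "top"; returns the picture (480x640x3 uint8, red, green, blue); there is no depth.
- calibration(name): a dict with "fov_y" (degrees; the focal length in pixels is half the picture's height over the tangent of half this angle, whatever the lens; pixels are square), "cx", "cy" (the principal point, pixels), "position" and "attitude" of the camera in the world. Camera axes: x right, y down, z forward; pixel columns grow to the right and rows downward; lengths in mm; the calibration is good to about 2 mm. A picture is of the moment at which its call begins. calibration takes no time and is no camera call.
- order.sign_off(): hands the job in, once; it reports no verdict.
The state is a dict: "clock": time; "joints": joint angles; "qd": joint speeds; "effort": joint torques, N m; "eef_pos": TCP position; "eef_rot": TCP orientation; "wrist_force": force on the tool from outside, world axes, zero at the start; "moment": the same for the moment, N m; "finger_gap": finger opening in mm.
Only numpy, scipy, OpenCV 4.12 (cv2) and the standard library are available. Lean on these libraries where they do the work, as an engineer would, in place of code of your own. Each camera call takes 0.05 s, during which the arm holds its last target.

TASK

The shipping carton's near long flap has fallen in: fold it back out, then pack all the square glazed pots on the bench upright in the carton in one row, each butted flush against the one before, and fill the places left over in the row of four with foam blocks standing on their wide feet, so that the row is full from end to end. Then fold the carton shut: first the two short end flaps, level and not pushed down into the box, then the two long flaps flat over them. Set the pots down rather than letting them fall, and leave the round beaker and the paint cup where they stand.

Things in the scene. Friction and masses are not known exactly. Their poses are not given: they have to be found in the camera images.
- carton: cardboard carton, fixed on the bench ahead, to the robot's right, yaw within 0.15. Origin: centre of its underside; y along its length, x across, z up. Outside 116 (x) by 250 mm (y), walls 75 high, 4 thick, floor 3 thick; inside 108 wide. A light foam pad, 10 mm thick and 64 high, lines the inside of each end wall: 222 mm free between them, room for four pieces of 54 mm. Four flaps around the rim.
- floor (a point): centre of the carton's inner floor, 3 mm above the carton's origin; axes as the carton's. The faces of the end pads lie at y = -111 and +111 mm from here.
- pot1: square white glazed pot with painted flowers, 54 x 54 mm, 62 mm tall, straight outer walls 5 mm thick, open top (44 x 44 mm inside), about 140 g. Starts upright on the bench to the robot's left, yaw within 0.3. Origin: centre of its underside; z up, x and y square to its sides. All pots are alike; 2 to 4 are present, an absent one is None throughout.
- pot2: square white glazed pot with painted flowers, 54 x 54 mm, 62 mm tall, straight outer walls 5 mm thick, open top (44 x 44 mm inside), about 140 g. Starts upright on the bench to the robot's left, yaw within 0.3. Origin: centre of its underside; z up, x and y square to its sides. All pots are alike; 2 to 4 are present, an absent one is None throughout.
- pot3: square white glazed pot with painted flowers, 54 x 54 mm, 62 mm tall, straight outer walls 5 mm thick, open top (44 x 44 mm inside), about 140 g. Starts upright on the bench to the robot's left, yaw within 0.3. Origin: centre of its underside; z up, x and y square to its sides. All pots are alike; 2 to 4 are present, an absent one is None throughout.
- pot4: square white glazed pot with painted flowers, 54 x 54 mm, 62 mm tall, straight outer walls 5 mm thick, open top (44 x 44 mm inside), about 140 g. Starts upright on the bench to the robot's left, yaw within 0.3. Origin: centre of its underside; z up, x and y square to its sides. All pots are alike; 2 to 4 are present, an absent one is None throughout.
- foam1: loose light grey foam block, upright on the bench to the robot's left, about 60 g, yaw within 0.3. Foot 98 mm (its x) by 54 (its y), 28 high; on its middle a grip tongue 46 mm (x) by 54 (y) rising to 64. Origin: centre of its underside. Fits across the carton, x along the carton's x, 5 mm to spare each side, and takes one 54 mm place; gripped by the tongue across its x.
- foam2: loose light grey foam block, upright on the bench to the robot's left, about 60 g, yaw within 0.3. Foot 98 mm (its x) by 54 (its y), 28 high; on its middle a grip tongue 46 mm (x) by 54 (y) rising to 64. Origin: centre of its underside. Fits across the carton, x along the carton's x, 5 mm to spare each side, and takes one 54 mm place; gripped by the tongue across its x.
- end_flap_right (a joint): carton's short end flap at -y. Stiff 3 mm board, 56 mm from crease to free edge; crease on the outer top edge of that wall, 75 mm above the carton's underside. Angle in rad: 0 = folded in, level over the carton; 1.57 = straight up; more = leaning out; starts at 1.95 to 2.4. Stiff crease (0.025 N m): stays as left, sagging slightly. 116 mm wide. No stop at level: can be pushed down to -0.3.
- end_flap_left (a joint): carton's short end flap at +y. Stiff 3 mm board, 56 mm from crease to free edge; crease on the outer top edge of that wall, 75 mm above the carton's underside. Angle in rad: 0 = folded in, level over the carton; 1.57 = straight up; more = leaning out; starts at 1.95 to 2.4. Stiff crease (0.025 N m): stays as left, sagging slightly. 116 mm wide. No stop at level: can be pushed down to -0.3.
- long_flap_near (a joint): carton's long flap at -x (robot's side). Stiff 3 mm board, 56 mm from crease to free edge; crease on the outer top edge of that wall, 78 mm above the carton's underside. Angle in rad: 0 = folded in, level over the carton; 1.57 = straight up; more = leaning out; starts at 0.5 to 1 (fallen in). Stiff crease (0.025 N m): stays as left, sagging slightly. 250 mm wide. It stops at 0.
- long_flap_far (a joint): carton's long flap at +x (far side). Stiff 3 mm board, 56 mm from crease to free edge; crease on the outer top edge of that wall, 78 mm above the carton's underside. Angle in rad: 0 = folded in, level over the carton; 1.57 = straight up; more = leaning out; starts at 1.95 to 2.4. Stiff crease (0.025 N m): stays as left, sagging slightly. 250 mm wide. It stops at 0.
- round_beaker: round white handleless beaker, 58 mm across, 60 mm tall, standing among the pots; not to be packed. Origin: centre of its underside.
- glaze_cup: round painter's cup, 62 mm across at the rim, 55 mm tall, dark paint in it and a brush lying across its rim (to 64 mm high, reaching 70 mm from the centre); standing among the pots; not to be packed. Origin: centre of its underside.

How it is judged:
By the outcome, as a careful person would: the job done as asked, in the order asked, and still so for the second after the job is handed in, with the robot touching nothing.
Of pot1, pot2, pot3, pot4 only 2 to 4 are there at a start; the rules pass over those that are not, and their reading is None.
At some moment in a run one of pot1, pot2, pot3, pot4, foam1, foam2 may be knocked a few centimetres aside while the robot is not near it.
It also fails if it takes over 210 s, if anything falls off the work surface, if the arm or the gripper's body presses on something with over 40 N, if the wrist force passes 120 N, or if a joint passes its speed limit or range.

## Working session

There is one attempt and no reset: what is moved stays moved. The work goes in short steps, Python scripts to look and compute and a shell command to move; the robot and the scene stay as the last step left them, time stands still between calls to the robot, and variables do not carry over. Pictures are saved under pics/ and viewed, and the job is handed in when it is done.

```bash
ls -la; mkdir -p pics
python3 - <<'E'
from cell import telemetry, camera, calibration, order
import cv2
print(telemetry.read_state())
for n in ("side","top"):
    print(n,calibration(n))
    cv2.imwrite(f"pics/{n}0.png",camera(n)[:,:,::-1])
E
```

```text
total 12
drwxr-xr-x  3 agent agent 4096 Dec  7 00:19 .
drwxr-xr-x 23 root  root  4096 Dec  7 00:19 ..
drwxr-xr-x  2 agent agent 4096 Dec  7 00:19 pics
{'clock': 0.0, 'joints': array([-1.32159437e+00,  3.00461457e-01,  1.52158096e+00, -1.22214613e-05,
        1.32068663e+00, -6.65737509e-02]), 'qd': array([ 0.00110255,  0.00063623,  0.00214171, -0.00051773, -0.00040847,
       -0.00096448]), 'effort': array([ 1.93064084e-04, -5.31810522e+01, -3.52739167e+01,  7.07167760e-02,
        2.44114827e-02, -9.92695573e-05]), 'eef_pos': array([ 170.75071309, -522.55977188,  212.89166152]), 'eef_rot': array([-1.62695355,  1.56965987,  1.83041784]), 'wrist_force': array([-0.44428873,  0.06633972,  0.02614391]), 'moment': array([-0.02170398,  0.02264429, -0.01374311]), 'finger_gap': 93.80534287229081}
side {'fov_y': 52.824378314157386, 'cx': 322.2252253720768, 'cy': 235.98025207607083, 'position': array([245.22180587, 709.04718549, 653.19664128]), 'attitude': array([-2.23290954, -0.00745482, -2.7227428 ])}
top {'fov_y': 49.39910685448427, 'cx': 321.1584844899344, 'cy': 245.26005076316392, 'position': array([4.63347585e+02, 9.93667330e-01, 1.13613993e+03]), 'attitude': array([-3.08220791,  0.0323088 , -1.60070546])}
```

View pics/side0.png

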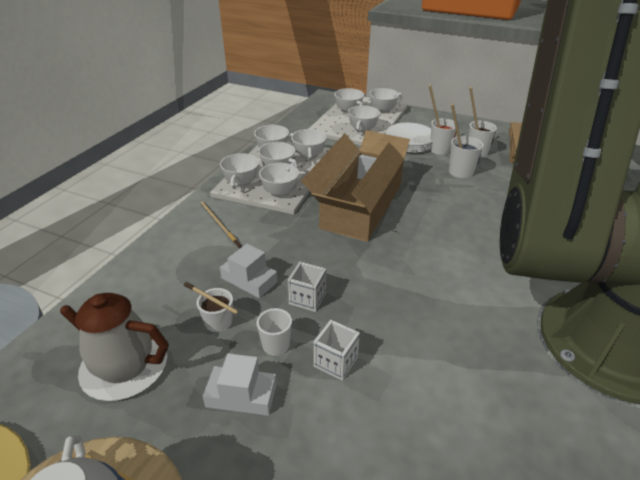

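View pics/top0.png

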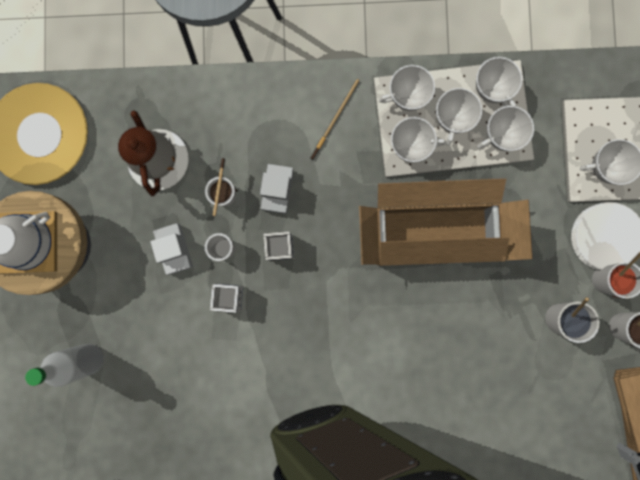

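```bash
cat > h.py <<'E'
import numpy as np, cv2
from scipy.spatial.transform import Rotation as Ro
from cell import telemetry, camera, calibration, order
def cal(n):
    c=calibration(n); f=240/np.tan(np.radians(c["fov_y"]/2))
    return f,c["cx"],c["cy"],np.array(c["position"]),Ro.from_euler("xyz",c["attitude"]).as_matrix()
def ray(n,u,v,z):
    f,cx,cy,p,R=cal(n); d=R@np.array([(u-cx)/f,(v-cy)/f,1.]); return p+d*(z-p[2])/d[2]
def proj(n,P):
    f,cx,cy,p,R=cal(n); q=(np.atleast_2d(P)-p)@R
    return np.c_[cx+f*q[:,0]/q[:,2], cy+f*q[:,1]/q[:,2]]
def box(c,yaw,x0,x1,y0,y1,z):
    a=np.array([[x0,y0],[x1,y0],[x1,y1],[x0,y1]]);C,S=np.cos(yaw),np.sin(yaw)
    return np.c_[a@np.array([[C,S],[-S,C]])+c[:2],np.full(4,z)]
def crop(img,name,x0,y0,x1,y1,k):
    cv2.imwrite("pics/"+name,cv2.resize(img[y0:y1,x0:x1],None,fx=k,fy=k,interpolation=cv2.INTER_CUBIC))
def st():
    s=telemetry.read_state(); return s
E
python3 - <<'E'
from h import *
t=cv2.imread("pics/top0.png"); s=cv2.imread("pics/side0.png")
crop(t,"t1.png",140,150,300,320,4.5 if 0 else 3.5)
crop(t,"t2.png",350,165,540,275,4)
crop(s,"s1.png",180,230,380,420,3)
crop(s,"s2.png",290,120,420,245,4)
E
```

```text
(no output)
```

View pics/t1.png

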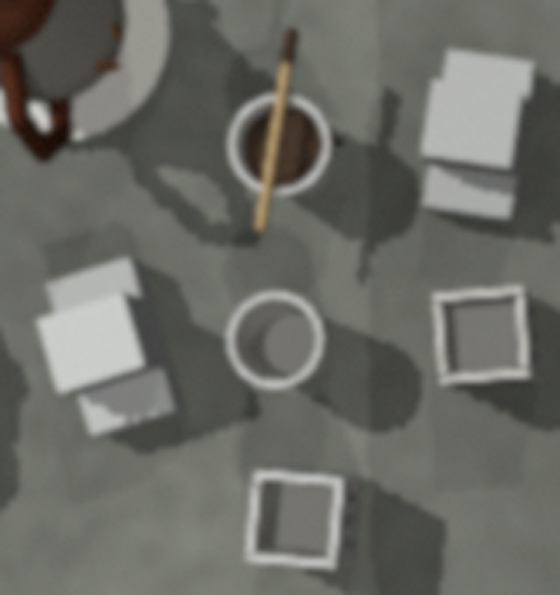

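View pics/t2.png

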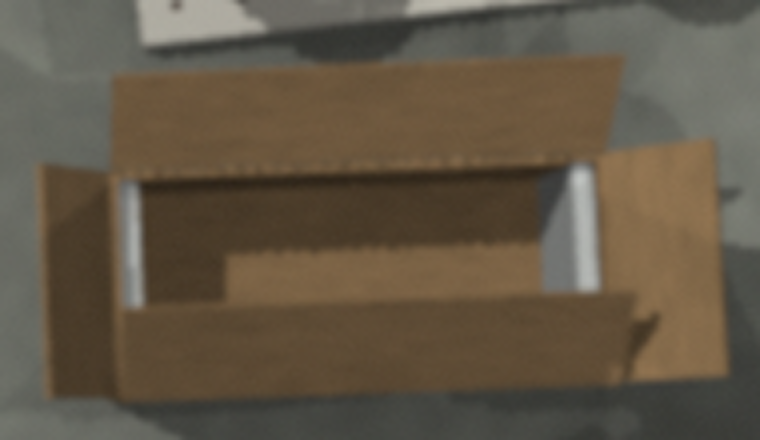

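View pics/s1.png

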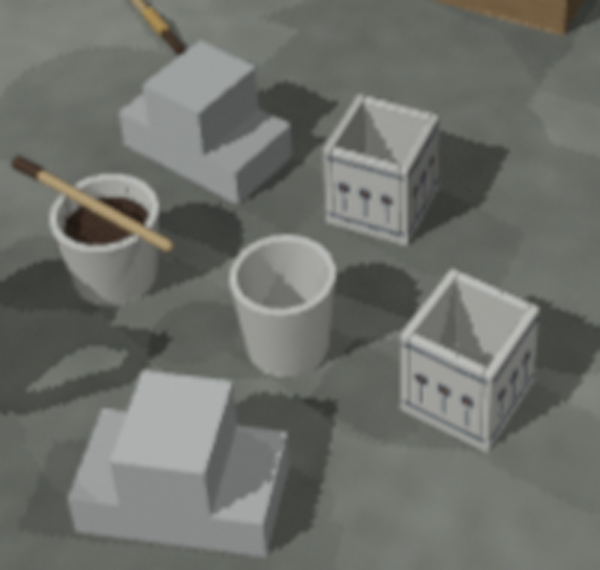

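View pics/s2.png

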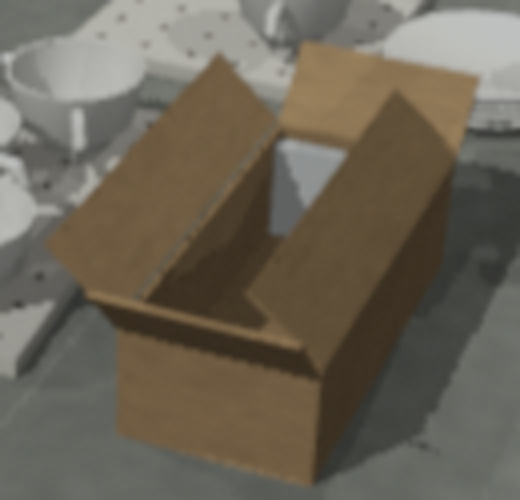

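```bash
cat > fit.py <<'E'
from h import *
from scipy.optimize import least_squares
def un(pts,x0,y0,k): return [((X+.5)/k-.5+x0,(Y+.5)/k-.5+y0) for X,Y in pts]
def fit(obs,x0):
    # obs: list (cam,u,v,(lx,ly,lz))
    def res(p,w=False):
        C,S=np.cos(p[2]),np.sin(p[2]); r=[]
        for n,u,v,(x,y,z) in obs:
            P=np.array([p[0]+C*x-S*y,p[1]+S*x+C*y,z]); q=proj(n,P)[0]; r+=[q[0]-u,q[1]-v]
        return np.array(r)
    s=least_squares(res,x0,x_scale=[10,10,.1]); return s.x,res(s.x).reshape(-1,2)
E
cat > m1.py <<'E'
from fit import *
T=lambda pts:un(pts,140,150,3.5)
S=lambda pts:un(pts,180,230,3)
def mk(n,px,loc): return [(n,u,v,l) for (u,v),l in zip(px,loc)]
a=27
# image right=-y, image up=+x ; corners ordered TL,TR,BR,BL in top => (+x,+y),(+x,-y),(-x,-y),(-x,+y)
c4=lambda z,hx=27,hy=27:[(hx,hy,z),(hx,-hy,z),(-hx,-hy,z),(-hx,hy,z)]
def go(name,o,x0):
    for lab,oo in (("both",o),("top",[q for q in o if q[0]=="top"]),("side",[q for q in o if q[0]=="side"])):
        p,r=fit(oo,x0); print(name,lab,p.round(3),"rms",np.sqrt((r**2).mean()).round(2)); 
top=T([(431,295),(525,287),(530,378),(440,385)]); A=mk("top",top,c4(62))
# side view: right in image ~ -x?? order assigned by projection
go_pts={}
def autos(px,locs,p0):
    C,Sn=np.cos(p0[2]),np.sin(p0[2]); out=[]
    W=np.array([[p0[0]+C*x-Sn*y,p0[1]+Sn*x+C*y,z] for x,y,z in locs]); q=proj("side",W)
    for u,v in px:
        i=np.argmin(np.hypot(q[:,0]-u,q[:,1]-v)); out.append(("side",u,v,locs[i]))
    return out
def run(name,o,side,locs):
    x0=[*np.mean([ray("top",u,v,l[2])[:2] for _,u,v,l in o],0),0]
    p,_=fit(o,x0); oo=o+autos(S(side),locs,p); go(name,oo,p)
run("potA",A,[(361,97),(438,118),(408,170),(327,148),(328,222),(405,242)],c4(62)+c4(0))
B=mk("top",T([(251,470),(344,474),(337,568),(246,561)]),c4(62))
run("potB",B,[(454,272),(538,311),(490,376),(403,340),(402,408),(486,448)],c4(62)+c4(0))
F=mk("top",T([(438,80),(523,90),(515,167),(423,158),(424,207),(513,218)]),c4(64,23,27)+[(-49,27,28),(-49,-27,28)])
run("foamA",F,[(198,42),(255,67),(202,112),(143,82),(122,140),(238,200)],c4(64,23,27)+c4(0,49,27))
G=mk("top",T([(37,318),(124,292),(146,365),(57,394),(45,288),(130,258)]),c4(64,23,27)+[(49,27,28),(49,-27,28)])
run("foamB",G,[(145,370),(230,382),(207,473),(113,462),(70,528),(267,555)],c4(64,23,27)+c4(0,49,27))
for nm,c,z in(("cup",(280,143),55),("beaker",(275,340),60)): print(nm,ray("top",*T([c])[0],z).round(1))
E
python3 m1.py
```

```text
potA both [5.29779e+02 1.25509e+02 4.80000e-02] rms 0.71
potA top [5.30247e+02 1.24743e+02 5.10000e-02] rms 0.26
potA side [5.29275e+02 1.26345e+02 4.40000e-02] rms 0.81
potB both [ 4.24986e+02  2.39324e+02 -1.04000e-01] rms 0.98
potB top [ 4.26316e+02  2.37963e+02 -8.60000e-02] rms 0.23
potB side [ 4.24184e+02  2.40232e+02 -1.20000e-01] rms 1.01
foamA both [ 6.56963e+02  1.26611e+02 -1.65000e-01] rms 0.67
foamA top [ 6.56715e+02  1.25773e+02 -1.67000e-01] rms 0.44
foamA side [ 6.56766e+02  1.27712e+02 -1.71000e-01] rms 0.72
foamB both [5.32873e+02 3.57939e+02 2.78000e-01] rms 0.72
foamB top [5.33314e+02 3.57180e+02 2.82000e-01] rms 0.44
foamB side [5.32539e+02 3.58401e+02 2.80000e-01] rms 0.84
cup [650.8 244.   55. ]
beaker [532.  248.1  60. ]
```

```bash
cat > carton.py <<'E'
from fit import *
def cpts(p,loc):
    C,S=np.cos(p[2]),np.sin(p[2]); x,y,z=loc
    return np.array([p[0]+C*x-S*y,p[1]+S*x+C*y,z])
def flap(name,ang,s):
    c,sn=56*np.cos(ang),56*np.sin(ang)
    return {"near":(-58+c,125*s,78+sn),"far":(58-c,125*s,78+sn),"left":(58*s,125-c,75+sn),"right":(58*s,-125+c,75+sn)}[name]
FL=["near","far","left","right"]
def fitc(obs,x0):
    def res(p):
        r=[]
        for n,u,v,l in obs:
            loc=flap(l[0],p[3+FL.index(l[0])],l[1]) if isinstance(l[0],str) else l
            q=proj(n,cpts(p,loc))[0]; r+=[q[0]-u,q[1]-v]
        return np.array(r)
    s=least_squares(res,x0,x_scale=[10,10,.1,.3,.3,.3,.3]); return s.x,res(s.x).reshape(-1,2)
E
python3 - <<'E'
from carton import *
T=lambda X,Y:("top",)+un([(X,Y)],350,165,4)[0]
S=lambda X,Y:("side",)+un([(X,Y)],290,120,4)[0]
o=[T(123,308)+(("near",1),),T(635,292)+(("near",-1),),T(115,75)+(("far",1),),T(623,57)+(("far",-1),),
T(113,175)+((58,125,78),),T(600,158)+((58,-125,78),),T(118,403)+((-58,125,78),),
T(38,165)+(("left",1),),T(47,398)+(("left",-1),),T(714,140)+(("right",1),),T(728,376)+(("right",-1),)]
q=[S(48,243)+(("far",1),),S(220,55)+(("far",-1),),S(248,297)+(("near",1),),S(397,92)+(("near",-1),),
S(88,292)+(("left",1),),S(303,348)+(("left",-1),),S(305,42)+(("right",1),),S(478,77)+(("right",-1),),
S(118,433)+((58,125,0),),S(312,485)+((-58,125,0),),S(320,372)+((-58,125,78),),S(453,160)+((-58,-125,78),)]
for n,x in(("both",o+q),("top",o),("side",q)):
    p,r=fitc(x,[560,-170,0,.8,2.1,2.1,2.1]); print(n,p.round(3)); 
    print(np.hypot(*r.T).round(1))
E
```

```text
both [ 5.42478e+02 -2.07406e+02  4.00000e-03  6.63000e-01  2.44100e+00
  2.31600e+00  2.43500e+00]
[0.8 0.3 1.2 0.1 1.2 1.6 0.6 0.3 1.  0.3 0.6 0.8 0.9 1.  1.  0.1 0.6 0.3
 1.4 0.1 0.4 1.  1.9]Traceback (most recent call last):
  File "<stdin>", line 11, in <module>
  File "carton.py", line 16, in fitc
    s=least_squares(res,x0,x_scale=[10,10,.1,.3,.3,.3,.3]); return s.x,res(s.x).reshape(-1,2)
    return func(*args, **kwargs)
    vector_fun = VectorFunction(
        fun_wrapped,
    ...<6 lines>...
        workers=workers
    )
    self.J, dct = approx_derivative(
                  ~~~~~~~~~~~~~~~~~^
        self.fun_wrapped, self.x, f0=self.f, **finite_diff_options
        ^^^^^^^^^^^^^^^^^^^^^^^^^^^^^^^^^^^^^^^^^^^^^^^^^^^^^^^^^^
    )
    ^
    J, _nfev = _dense_difference(fun_wrapped, x0, f0, h,
               ~~~~~~~~~~~~~~~~~^^^^^^^^^^^^^^^^^^^^^^^^
                             use_one_sided, method,
                             ^^^^^^^^^^^^^^^^^^^^^^
                             mf)
                             ^^^
    df = [f_eval - f0 for f_eval in f_evals]
                                    ^^^^^^^
    f = np.atleast_1d(self.fun(x, *self.args, **self.kwargs))
                      ~~~~~~~~^^^^^^^^^^^^^^^^^^^^^^^^^^^^^^
    return np.atleast_1d(self.fun(x))
                         ~~~~~~~~^^^
    return self.f(x, *self.args, **self.kwargs)
           ~~~~~~^^^^^^^^^^^^^^^^^^^^^^^^^^^^^^
  File "carton.py", line 14, in res
    q=proj(n,cpts(p,loc))[0]; r+=[q[0]-u,q[1]-v]
      ~~~~^^^^^^^^^^^^^^^
  File "h.py", line 10, in proj
    f,cx,cy,p,R=cal(n); q=(np.atleast_2d(P)-p)@R
                ~~~^^^
  File "h.py", line 5, in cal
    c=calibration(n); f=240/np.tan(np.radians(c["fov_y"]/2))
ValueError: time passes only in moves, steps and waits
```

```bash
cat > calib.json <<'E'
{"side":{"fov_y":52.824378314157386,"cx":322.2252253720768,"cy":235.98025207607083,"position":[245.22180587,709.04718549,653.19664128],"attitude":[-2.23290954,-0.00745482,-2.7227428]},
"top":{"fov_y":49.39910685448427,"cx":321.1584844899344,"cy":245.26005076316392,"position":[463.347585,0.993667330,1136.13993],"attitude":[-3.08220791,0.0323088,-1.60070546]}}
E
sed -i 's/^def cal(n):/import json\nCAL=json.load(open("\.\/calib.json"))\ndef cal(n):/; s/c=calibration(n)/c=CAL[n]/' h.py
cat > c1.py <<'E'
from carton import *
T=lambda X,Y:("top",)+un([(X,Y)],350,165,4)[0]
S=lambda X,Y:("side",)+un([(X,Y)],290,120,4)[0]
o=[T(123,308)+(("near",1),),T(635,292)+(("near",-1),),T(115,75)+(("far",1),),T(623,57)+(("far",-1),),
T(113,175)+((58,125,78),),T(600,158)+((58,-125,78),),T(118,403)+((-58,125,78),),
T(38,165)+(("left",1),),T(47,398)+(("left",-1),),T(714,140)+(("right",1),),T(728,376)+(("right",-1),)]
q=[S(48,243)+(("far",1),),S(220,55)+(("far",-1),),S(248,297)+(("near",1),),S(397,92)+(("near",-1),),
S(88,292)+(("left",1),),S(303,348)+(("left",-1),),S(305,42)+(("right",1),),S(478,77)+(("right",-1),),
S(118,433)+((58,125,0),),S(312,485)+((-58,125,0),),S(320,372)+((-58,125,78),),S(453,160)+((-58,-125,78),)]
for n,x in(("both",o+q),("top",o),("side",q)):
    p,r=fitc(x,[560,-170,0,.8,2.1,2.1,2.1]); print(n,p.round(3)); 
    print(np.hypot(*r.T).round(1))
    if n=="both": P=p
for cam,im in(("top",cv2.imread("pics/top0.png")),("side",cv2.imread("pics/side0.png"))):
    k=4; x0,y0,x1,y1=(350,165,540,275) if cam=="top" else (290,120,420,245)
    big=cv2.resize(im[y0:y1,x0:x1],None,fx=k,fy=k,interpolation=cv2.INTER_CUBIC)
    def L(a,b,col):
        z=proj(cam,np.array([cpts(P,a),cpts(P,b)])); z=((z-[x0,y0]+.5)*k-.5).round().astype(int)
        cv2.line(big,tuple(map(int,z[0])),tuple(map(int,z[1])),col,1)
    for n,a in zip(FL,P[3:]):
        b=[flap(n,a,1),flap(n,a,-1)]; c=56*np.array([1,1]); 
        h={"near":[(-58,125,78),(-58,-125,78)],"far":[(58,125,78),(58,-125,78)],"left":[(58,125,75),(-58,125,75)],"right":[(58,-125,75),(-58,-125,75)]}[n]
        L(b[0],b[1],(0,255,0));L(h[0],h[1],(0,0,255));L(b[0],h[0],(0,255,0));L(b[1],h[1],(0,255,0))
    z=[(58,125,0),(-58,125,0),(-58,-125,0),(58,-125,0)]
    for i in range(4): L(z[i],z[(i+1)%4],(255,0,0))
    cv2.imwrite(f"pics/ov_{cam}.png",big)
E
python3 c1.py; python3 -c "
from h import *;print(st()['clock'])"
```

```text
both [ 5.42478e+02 -2.07406e+02  4.00000e-03  6.63000e-01  2.44100e+00
  2.31600e+00  2.43500e+00]
[0.8 0.3 1.2 0.1 1.2 1.6 0.6 0.3 1.  0.3 0.6 0.8 0.9 1.  1.  0.1 0.6 0.3
 1.4 0.1 0.4 1.  1.9]
top [ 5.42371e+02 -2.07899e+02  3.00000e-03  6.60000e-01  2.45700e+00
  2.31500e+00  2.40600e+00]
[0.6 0.3 0.8 0.3 1.  1.8 0.6 0.1 0.9 0.4 0.8]
side [ 5.42181e+02 -2.04692e+02  7.00000e-03  6.89000e-01  2.40000e+00
  2.29500e+00  2.41100e+00]
[0.5 0.9 0.6 0.9 0.4 0.4 0.3 1.  1.  1.1 0.5 1.3]
0.1
```

View pics/ov_top.png

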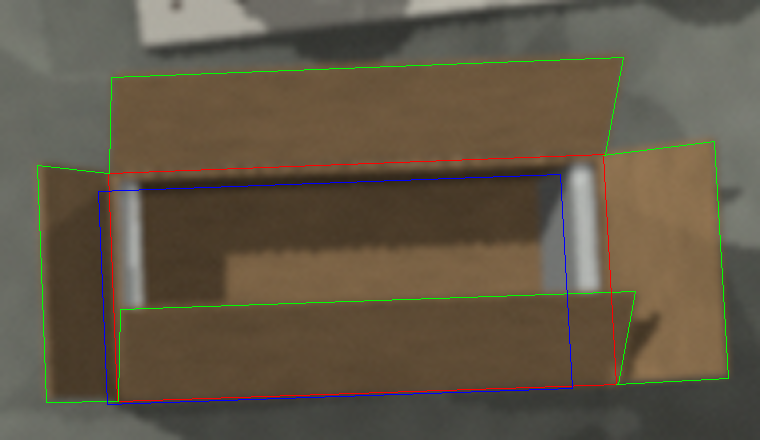

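View pics/ov_side.png

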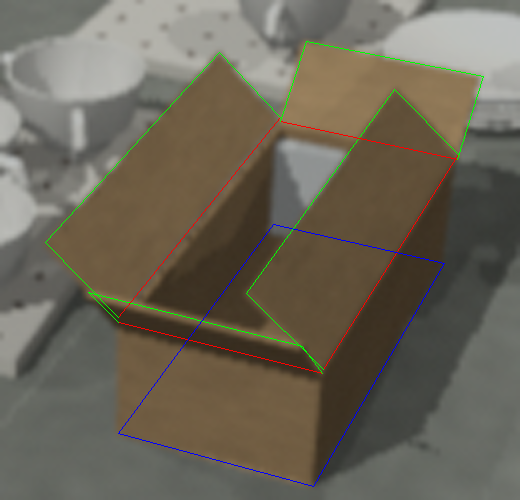

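```bash
cat >> h.py <<'E'
def Rdown(yaw,sgn=1):
    # tool x = -z world, tool y = sgn*(cos yaw, sin yaw)
    x=np.array([0,0,-1.]); y=sgn*np.array([np.cos(yaw),np.sin(yaw),0]); return np.c_[x,y,np.cross(x,y)]
def plan(pos,R):
    s=st(); R0=Ro.from_euler("xyz",s["eef_rot"]).as_matrix(); p=s["eef_pos"]
    sh=R0.T@(np.array(pos)-p)/300; tr=Ro.from_matrix(R0.T@R).as_rotvec()/np.pi
    print("turn",tr.round(4),"shift",sh.round(4),"rows>=",(np.linalg.norm(tr)*180/10.7).round(1),(np.linalg.norm(sh)*300/62.5).round(1))
E
python3 - <<'E'
from h import *
s=st(); print(Ro.from_euler("xyz",s["eef_rot"]).as_matrix().round(3))
for sg in(1,-1): plan([560,-207,250],Rdown(0.004,sg))
E
```

```text
[[-0.     0.311 -0.951]
 [ 0.001 -0.951 -0.311]
 [-1.    -0.001 -0.   ]]
turn [-4.007e-01 -2.000e-04  3.000e-04] shift [-0.1228 -0.597  -1.56  ] rows>= 6.7 8.0
turn [5.993e-01 3.000e-04 2.000e-04] shift [-0.1228 -0.597  -1.56  ] rows>= 10.1 8.0
```

```bash
python3 -m handwheel '[[-0.2,0,0,-0.06,-0.15,-0.4,0],[-0.4007,0,0,-0.1228,-0.3,-0.78,0],[-0.4007,0,0,-0.1228,-0.3,-0.78,0],[-0.4007,0,0,-0.1228,-0.3,-0.78,0],[-0.4007,0,0,-0.1228,-0.3,-0.78,0],[-0.4007,0,0,-0.1228,-0.3,-0.78,0],[-0.4007,0,0,-0.1228,-0.3,-0.78,0],[-0.4007,0,0,-0.1228,-0.3,-0.78,0]]' 20
python3 - <<'E'
from h import *
plan([568,-207,250],Rdown(0.004)); print(st()["clock"])
E
```

```text
clock: 1.1
eef_pos: [365.2, -364.3, 249.7]
eef_rot: [-2.744, 1.569, 1.971]
wrist_force: [-0.4, -0.2, -0.7]
finger_gap: 17.5
turn [-0.0003 -0.0004  0.0002] shift [-0.0008  0.6776 -0.5223] rows>= 0.0 4.1
1.1
```

```bash
python3 -m handwheel '[[0,0,0,0,0.678,-0.522,0],[0,0,0,0,0.678,-0.522,0],[0,0,0,0,0.678,-0.522,0],[0,0,0,0,0.678,-0.522,0],[0,0,0,0,0.678,-0.522,0],[0,0,0,0.2,0.678,-0.522,0],[0,0,0,0.4,0.678,-0.522,0],[0,0,0,0.487,0.678,-0.522,0],[0,0,0,0.487,0.678,-0.522,0]]'
python3 - <<'E'
from h import *
plan([463,-207,111],Rdown(0.004)); print(st()["clock"])
for n in("top","side"): cv2.imwrite(f"pics/{n}1.png",camera(n)[:,:,::-1])
E
```

```text
clock: 2.22
eef_pos: [566.7, -207.2, 102.0]
eef_rot: [-2.173, 1.566, 2.54]
wrist_force: [0.9, -0.3, 0.2]
finger_gap: 0.7
turn [-0.0013 -0.0009  0.0013] shift [-0.0287 -0.3458 -0.0007] rows>= 0.0 1.7
2.225
```

View pics/side1.png

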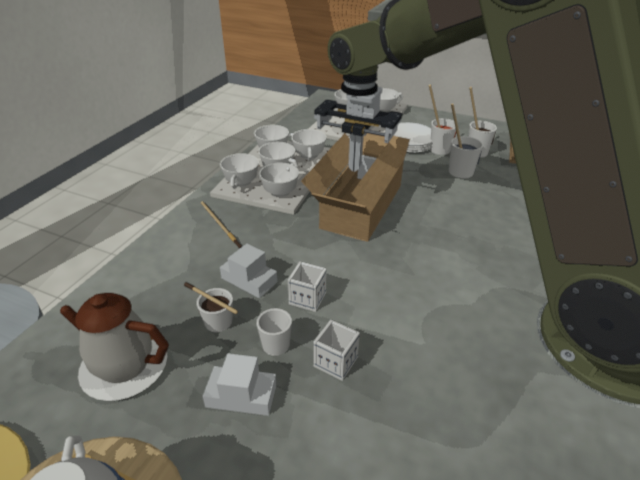

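```bash
python3 -m handwheel '[[0,0,0,0,-0.05,0,0],[0,0,0,0,-0.09,0,0],[0,0,0,-0.005,-0.12,0,0],[0,0,0,-0.01,-0.15,0,0],[0,0,0,-0.015,-0.18,0,0],[0,0,0,-0.02,-0.21,0,0],[0,0,0,-0.025,-0.24,0,0],[0,0,0,-0.025,-0.27,0,0],[0,0,0,-0.025,-0.3,0,0],[0,0,0,-0.025,-0.33,0,0],[0,0,0,-0.025,-0.355,0,0],[0,0,0,-0.025,-0.355,0,0]]'
python3 - <<'E'
from h import *
print(st()["clock"])
for n in("top","side"): cv2.imwrite(f"pics/{n}2.png",camera(n)[:,:,::-1])
crop(cv2.imread("pics/side2.png"),"s2b.png",250,60,450,245,4)
E
```

```text
clock: 3.82
eef_pos: [461.4, -207.7, 112.5]
eef_rot: [2.484, 1.57, 0.914]
wrist_force: [0.8, -1.3, -0.3]
finger_gap: 0.9
3.825
```

View pics/s2b.png

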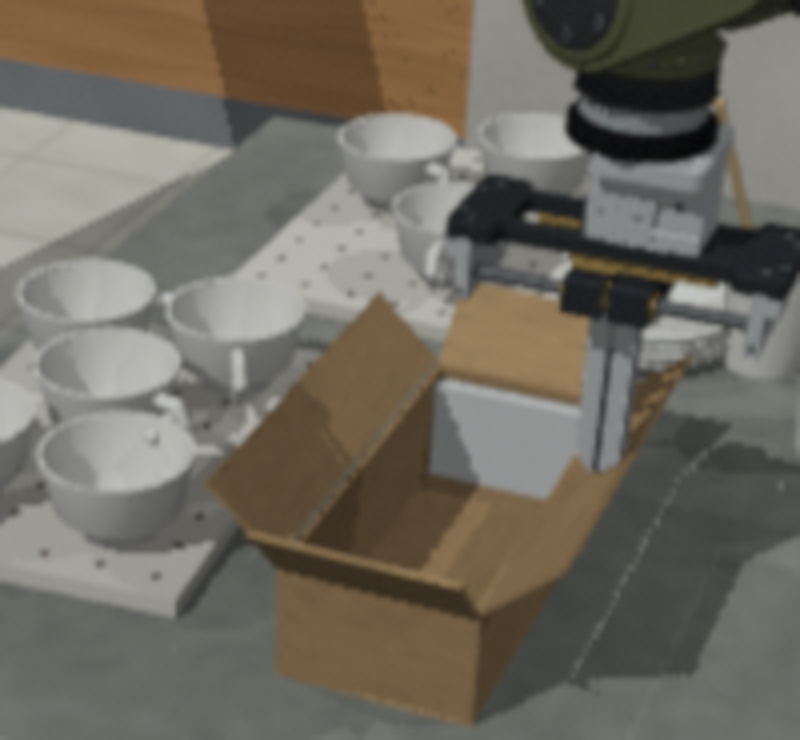

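Run:
```python
from h import *
s=st(); tip=s["eef_pos"]-[0,0,8]
print(proj("side",tip),"obs",401.25,177.5); print(proj("top",tip))
crop(cv2.imread("pics/top2.png"),"t2b.png",350,150,550,290,4)
print(np.rad2deg(s["eef_rot"]), s["joints"].round(3))
plan([530,125,260],Rdown(0.048))
```

```text
[[399.54310533 174.79096702]] obs 401.25 177.5
[[444.55637074 273.88697845]]
[136.23117939  89.94203378  46.29404906] [-4.960e-01  3.140e-01  1.754e+00  1.000e-03  1.073e+00 -4.970e-01]
turn [-0.0149 -0.0002 -0.0002] shift [-0.4908  0.2289 -1.1092] rows>= 0.3 5.9
```

View pics/t2b.png

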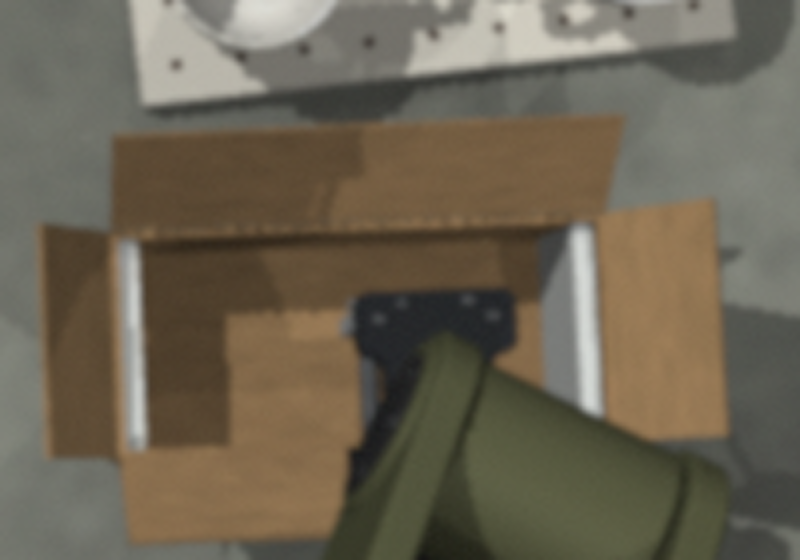

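```bash
python3 -m handwheel '[[0,0,0,-0.2,0.02,0,0.9],[0,0,0,-0.35,0.05,-0.1,0.9],[0,0,0,-0.35,0.1,-0.25,0.9],[-0.015,0,0,-0.35,0.2,-0.4,0.9],[-0.015,0,0,-0.35,0.229,-0.6,0.9],[-0.015,0,0,-0.35,0.229,-0.8,0.9],[-0.015,0,0,-0.35,0.229,-0.98,0.9],[-0.015,0,0,-0.35,0.229,-0.98,0.9],[-0.015,0,0,-0.35,0.229,-0.98,0.9]]' 20
python3 - <<'E'
from h import *
t=camera("top")[:,:,::-1]; s=camera("side")[:,:,::-1]
cv2.imwrite("pics/top3.png",t);cv2.imwrite("pics/side3.png",s)
plan([530,125.3,33],Rdown(0.048)); print(st()["clock"])
E
```

```text
clock: 5.05
eef_pos: [530.2, 85.9, 217.6]
eef_rot: [2.305, 1.57, 0.783]
wrist_force: [-0.4, -0.4, -0.4]
finger_gap: 83.8
turn [-0.0004 -0.0002 -0.0002] shift [ 0.6158  0.005  -0.1333] rows>= 0.0 3.0
5.15
```

View pics/side3.png

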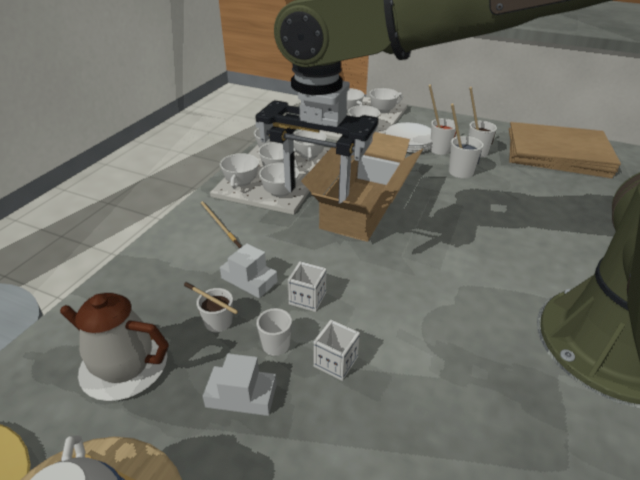

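```bash
python3 -m handwheel '[[0,0,0,0.1,0.005,-0.133,0.9],[0,0,0,0.3,0.005,-0.133,0.9],[0,0,0,0.5,0.005,-0.133,0.9],[0,0,0,0.6,0.005,-0.133,0.9],[0,0,0,0.615,0.005,-0.133,0.9],[0,0,0,0.615,0.005,-0.133,0.9]]' 20
python3 - <<'E'
from h import *
s=camera("side")[:,:,::-1]; cv2.imwrite("pics/side4.png",s); crop(s,"s4.png",200,180,400,380,3.5)
E
```

```text
clock: 5.9
eef_pos: [530.7, 124.7, 34.3]
eef_rot: [1.898, 1.569, 0.373]
wrist_force: [0.9, 0.6, -0.1]
finger_gap: 84.5
```

View pics/s4.png

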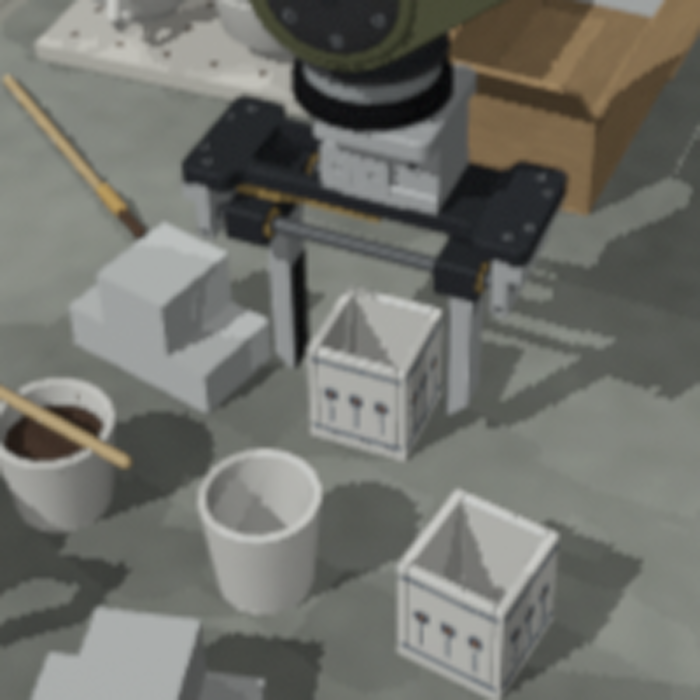

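Jaws straddle pot A (pixel ~(307,285)). Close and lift.

```bash
python3 -m handwheel '[[0,0,0,0,0,0,0.5],[0,0,0,0,0,0,0.5],[0,0,0,0,0,0,0.5],[0,0,0,0,0,0,0.5],[0,0,0,0,0,0,0.5]]' 25
python3 - <<'E'
from h import *
s=st(); print(s["finger_gap"],s["clock"],s["wrist_force"],s["eef_pos"])
c=camera("side")[:,:,::-1]; cv2.imwrite("pics/side5.png",c); crop(c,"s5.png",260,220,360,330,6)
E
```

```text
clock: 6.58
eef_pos: [531.0, 124.9, 35.0]
eef_rot: [1.831, 1.568, 0.306]
wrist_force: [-1.4, -0.9, 4.8]
finger_gap: 53.7
53.72751591759353 6.575 [-1.3577281  -0.9052994   4.84749072] [531.04458419 124.92002675  35.01998967]
```

View pics/s5.png

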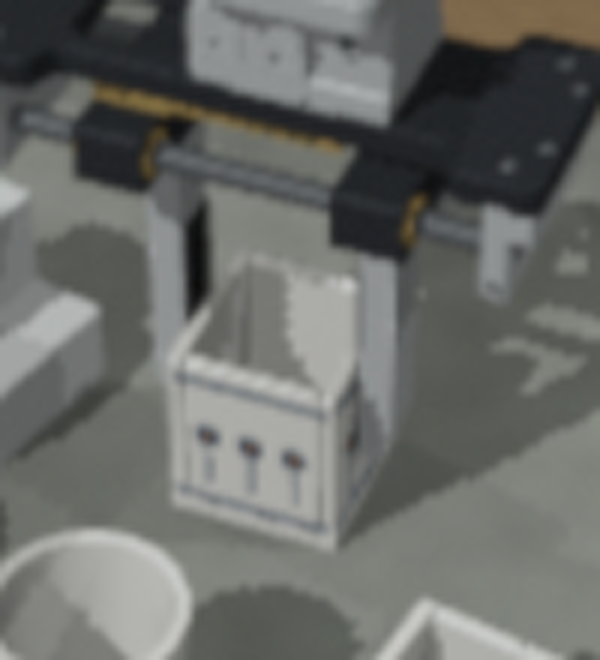

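```bash
python3 -m handwheel '[[0,0,0,-0.1,0,0,0.5],[0,0,0,-0.3,0,0,0.5],[0,0,0,-0.5,0.01,0.1,0.5],[0.014,0,0,-0.6,0.02,0.3,0.5],[0.014,0,0,-0.6,0.03,0.5,0.5],[0.014,0,0,-0.6,0.038,0.7,0.5],[0.014,0,0,-0.6,0.038,0.9,0.5],[0.014,0,0,-0.6,0.038,0.98,0.5],[0.014,0,0,-0.6,0.038,0.98,0.5]]' 25
python3 - <<'E'
from h import *
c=camera("side")[:,:,::-1]; cv2.imwrite("pics/side6.png",c)
plan([542.7,-278,50],Rdown(0.004)); print(st()["clock"])
E
```

```text
clock: 7.75
eef_pos: [555.1, -169.9, 214.1]
eef_rot: [2.138, 1.568, 0.567]
wrist_force: [0.0, 0.1, -1.3]
finger_gap: 53.9
turn [-0.0009 -0.0005 -0.0007] shift [ 0.5468 -0.0434  0.3655] rows>= 0.0 3.2
7.8
```

View pics/side6.png

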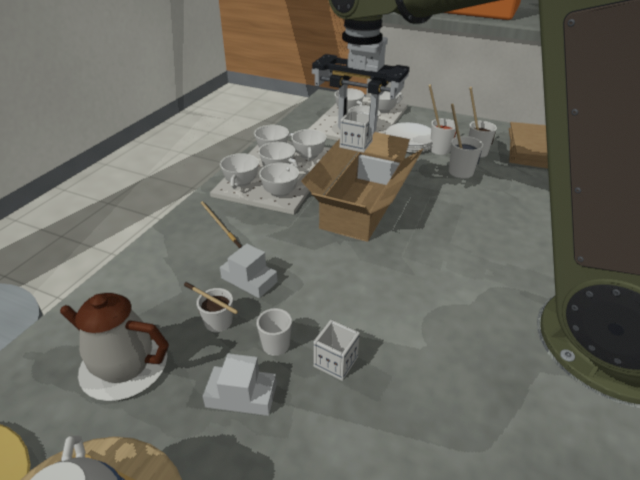

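```bash
python3 -m handwheel '[[0,0,0,0,-0.043,0.2,0.5],[0,0,0,0,-0.043,0.365,0.5],[0,0,0,0,-0.043,0.365,0.5],[0,0,0,0.1,-0.043,0.365,0.5],[0,0,0,0.25,-0.043,0.365,0.5],[0,0,0,0.4,-0.043,0.365,0.5],[0,0,0,0.5,-0.043,0.365,0.5],[0,0,0,0.547,-0.043,0.365,0.5],[0,0,0,0.547,-0.043,0.365,0.5]]' 25
python3 - <<'E'
from h import *
for n in("side","top"):
    c=camera(n)[:,:,::-1]; cv2.imwrite(f"pics/{n}7.png",c)
    crop(c,f"{n[0]}7.png",*((300,60,430,245) if n=="side" else (350,150,550,290)),4)
plan([542.7,-300,39.5],Rdown(0.004)); print(st()["clock"])
E
```

```text
clock: 8.93
eef_pos: [543.0, -276.9, 49.8]
eef_rot: [2.47, 1.568, 0.901]
wrist_force: [-0.5, 0.7, -1.5]
finger_gap: 53.9
turn [-0.0008 -0.0002 -0.0012] shift [ 0.0394 -0.0031  0.0743] rows>= 0.0 0.4
9.025
```

View pics/s7.png

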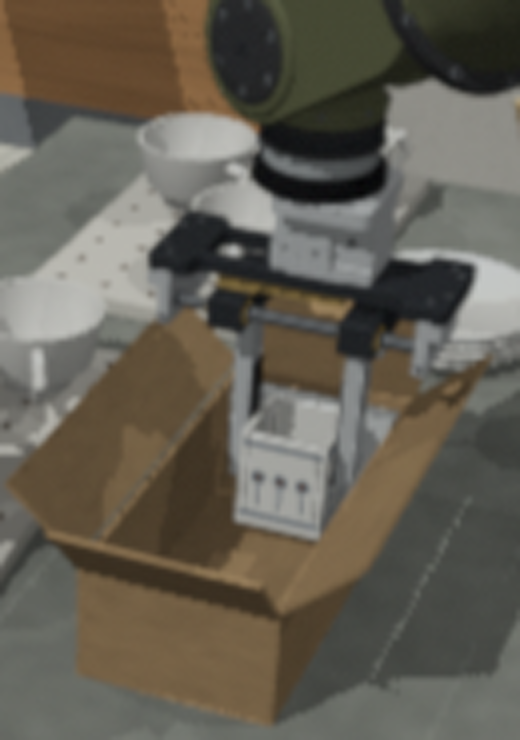

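View pics/t7.png

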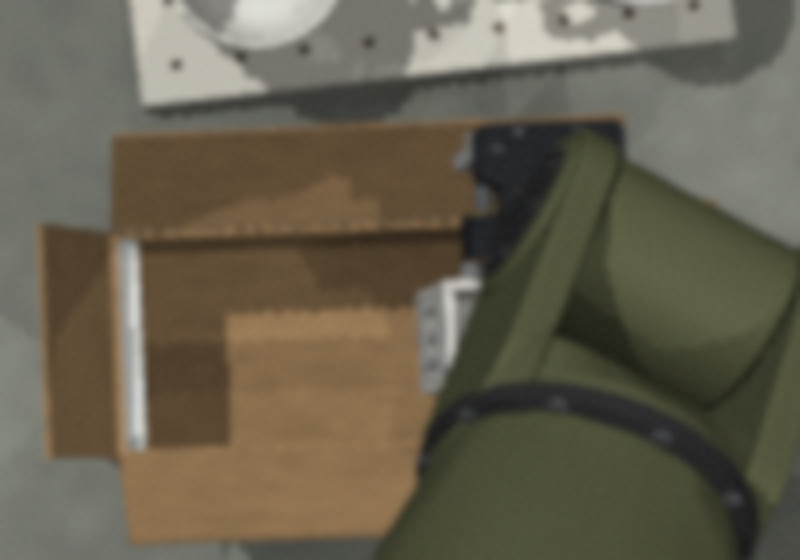

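```bash
python3 -m handwheel '[[0,0,0,0.02,0,0.01,0.5],[0,0,0,0.035,-0.001,0.02,0.5],[0,0,0,0.035,-0.001,0.03,0.5],[0,0,0,0.035,-0.001,0.035,0.5],[0,0,0,0.035,-0.001,0.04,0.5]]' 25
```

```text
clock: 9.65
eef_pos: [543.3, -289.9, 40.9]
eef_rot: [1.687, 1.567, 0.118]
wrist_force: [0.7, -0.3, -0.9]
finger_gap: 53.7
```

```bash
python3 -m handwheel '[[0,0,0,0,0,0.006,0.5],[0,0,0,0,0,0.01,0.5]]' 25;  python3 -m handwheel '[[0,0,0,0.003,0,0.006,0.5],[0,0,0,0.003,0,0.01,0.5]]' 25
```

```text
clock: 9.9
eef_pos: [543.4, -292.4, 41.0]
eef_rot: [1.955, 1.567, 0.386]
wrist_force: [-0.7, 9.8, 2.4]
finger_gap: 53.8
clock: 10.15
eef_pos: [543.5, -292.9, 40.2]
eef_rot: [2.718, 1.564, 1.149]
wrist_force: [-3.0, 22.5, 7.8]
finger_gap: 54.0
```

```bash
python3 -m handwheel '[[0,0,0,0,0,-0.004,0.5],[0,0,0,0.004,0,-0.004,0.5],[0,0,0,0.007,0,-0.004,0.5],[0,0,0,0.01,0,-0.004,0.5],[0,0,0,0.01,0,-0.004,0.5]]' 25
python3 - <<'E'
from h import *
s=st();print(s["eef_pos"],s["wrist_force"],Ro.from_euler("xyz",s["eef_rot"]).as_matrix().round(4))
c=camera("side")[:,:,::-1]; cv2.imwrite("pics/side8.png",c); crop(c,"s8.png",310,120,430,235,5)
E
```

```text
clock: 10.78
eef_pos: [543.5, -292.0, 38.0]
eef_rot: [2.66, 1.565, 1.091]
wrist_force: [-4.0, 2.3, 9.0]
finger_gap: 53.9
[ 543.53812093 -291.97212841   37.98923358] [-3.95792754  2.32463614  9.00427667] [[ 0.0028  1.      0.002 ]
 [ 0.0054  0.002  -1.    ]
 [-1.      0.0028 -0.0054]]
```

View pics/s8.png

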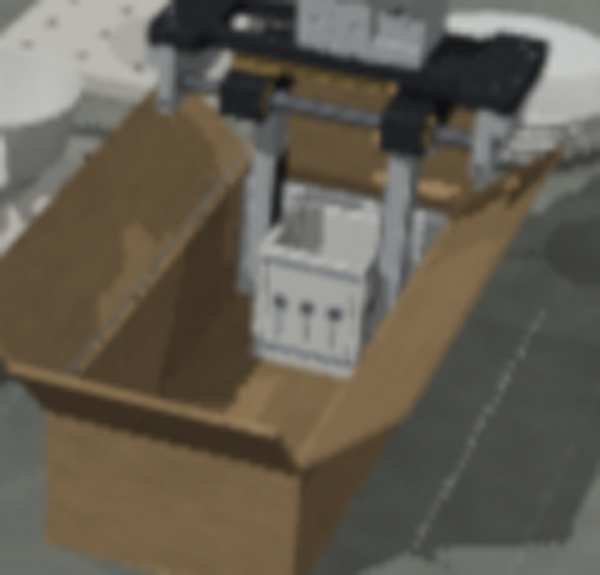

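```bash
python3 -m handwheel '[[0,0,0,-0.003,0,0,0.7],[0,0,0,-0.003,0,0,0.74],[0,0,0,-0.003,0,0,0.74],[0,0,0,-0.1,0,0,0.74],[0,0,0,-0.25,0,-0.01,0.74],[0,0,0,-0.45,0,-0.02,0.74],[0,0,0,-0.6,0,-0.1,0.9],[0,0,0,-0.6,-0.1,-0.3,0.9],[0,0,0,-0.6,-0.2,-0.5,0.9],[0,0,0,-0.6,-0.3,-0.7,0.9],[0,0,0,-0.6,-0.35,-0.9,0.9],[0,0,0,-0.6,-0.35,-0.95,0.9]]' 25
python3 - <<'E'
from h import *
for n in("side","top"):
    c=camera(n)[:,:,::-1]; cv2.imwrite(f"pics/{n}9.png",c)
print(st()["clock"]); crop(cv2.imread("pics/top9.png"),"t9.png",350,150,550,290,4)
plan([425,239,33],Rdown(-0.1))
E
```

```text
clock: 12.32
eef_pos: [436.4, -6.0, 219.6]
eef_rot: [2.528, 1.564, 0.961]
wrist_force: [0.6, -0.8, -0.3]
finger_gap: 84.5
12.425
turn [ 0.0334 -0.0018 -0.0011] shift [ 0.6264 -0.0387 -0.8142] rows>= 0.6 4.9
```

View pics/side9.png

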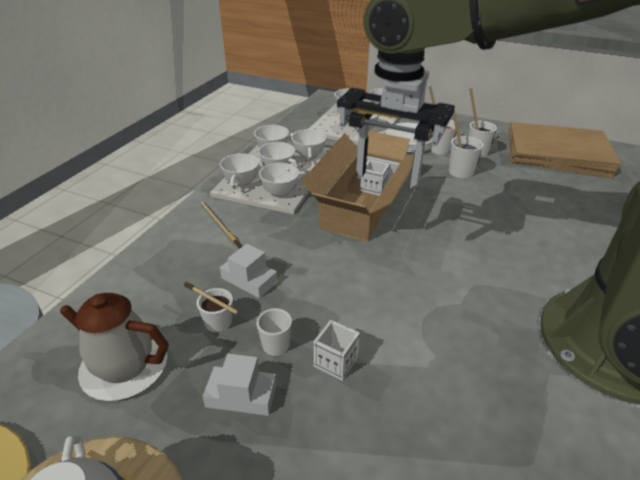

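View pics/top9.png

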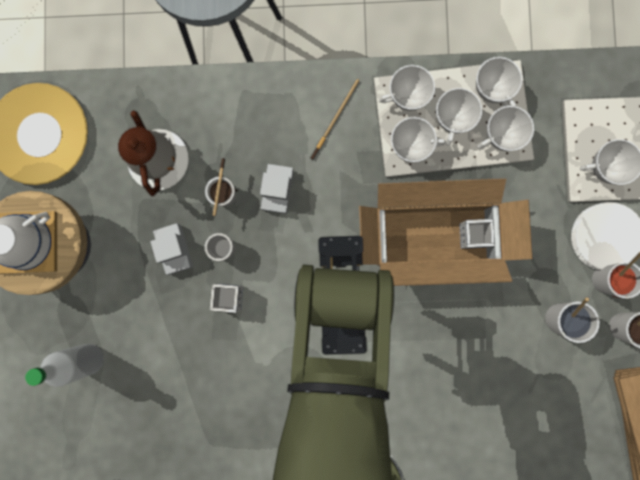

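View pics/t9.png

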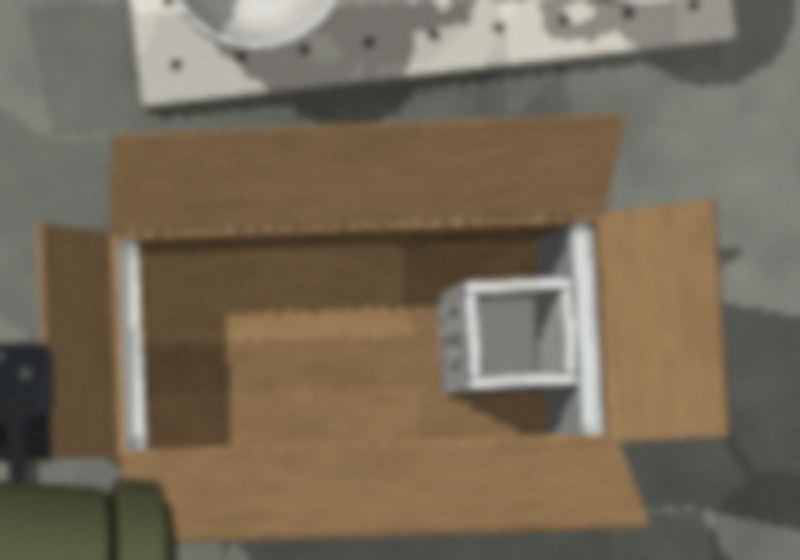

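```bash
python3 -m handwheel '[[0.01,0,0,0,-0.01,-0.2,0.9],[0.033,0,0,0,-0.038,-0.4,0.9],[0.033,0,0,0,-0.038,-0.6,0.9],[0.033,0,0,0,-0.038,-0.814,0.9],[0.033,0,0,0,-0.038,-0.814,0.9],[0.033,0,0,0.1,-0.038,-0.814,0.9],[0.033,-0.001,0,0.3,-0.038,-0.814,0.9],[0.033,-0.002,-0.001,0.5,-0.038,-0.814,0.9],[0.033,-0.002,-0.001,0.6,-0.038,-0.814,0.9],[0.033,-0.002,-0.001,0.622,-0.038,-0.814,0.9],[0.033,-0.002,-0.001,0.622,-0.038,-0.814,0.9]]' 25
python3 - <<'E'
from h import *
c=camera("side")[:,:,::-1]; cv2.imwrite("pics/side10.png",c); crop(c,"s10.png",200,230,420,420,3.5)
plan([425,239.3,34],Rdown(-0.1));print(st()["clock"])
E
```

```text
clock: 13.8
eef_pos: [425.9, 238.4, 35.0]
eef_rot: [1.25, 1.57, -0.42]
wrist_force: [0.6, 0.4, -0.5]
finger_gap: 84.6
turn [ 0.0002 -0.0001 -0.0006] shift [ 0.0051 -0.0039 -0.0016] rows>= 0.0 0.0
13.85
```

View pics/s10.png

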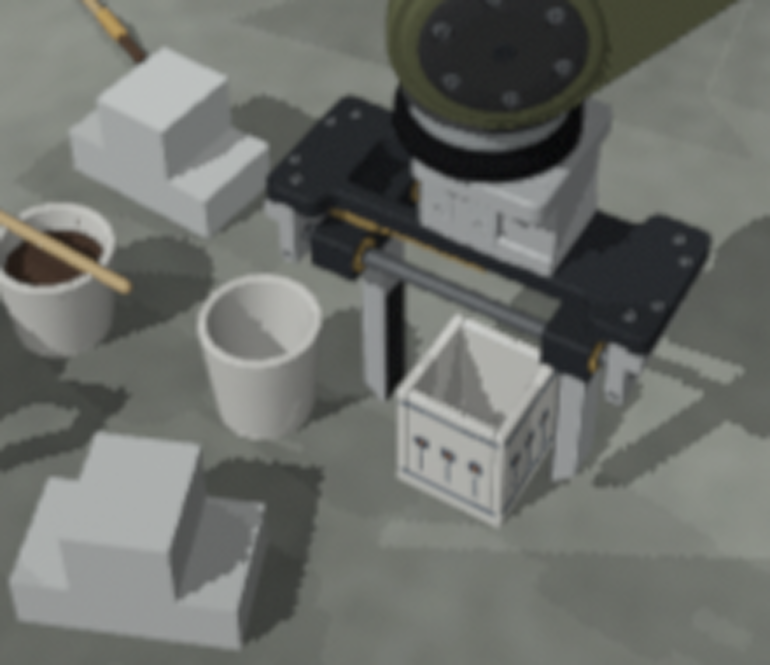

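```bash
python3 -m handwheel '[[0,0,0,0,0,0,0.5],[0,0,0,0,0,0,0.5],[0,0,0,0,0,0,0.5],[0,0,0,0,0,0,0.5],[0,0,0,0,0,0,0.5]]' 25
python3 -m handwheel '[[0,0,0,-0.1,0,0,0.5],[0,0,0,-0.3,0,0,0.5],[0,0,0,-0.5,0.0,0.1,0.5],[-0.033,0,0,-0.6,0.05,0.3,0.5],[-0.033,0,0,-0.6,0.1,0.5,0.5],[-0.033,0,0,-0.6,0.2,0.7,0.5],[-0.033,0,0,-0.6,0.3,0.9,0.5],[-0.033,0,0,-0.6,0.35,0.98,0.5],[-0.033,0,0,-0.6,0.35,0.98,0.5]]' 25
python3 - <<'E'
from h import *
c=camera("side")[:,:,::-1]; cv2.imwrite("pics/side11.png",c)
plan([543.3,-222,52],Rdown(0.003)); print(st()["clock"])
E
```

```text
clock: 14.48
eef_pos: [426.2, 238.8, 35.8]
eef_rot: [1.788, 1.569, 0.118]
wrist_force: [-1.4, 0.2, 5.3]
finger_gap: 53.8
clock: 15.6
eef_pos: [501.4, -66.5, 215.0]
eef_rot: [1.89, 1.57, 0.32]
wrist_force: [-0.6, 0.6, -1.5]
finger_gap: 53.7
turn [-0.0002 -0.0002 -0.0002] shift [0.5436 0.1394 0.5239] rows>= 0.0 3.7
15.65
```

View pics/side11.png

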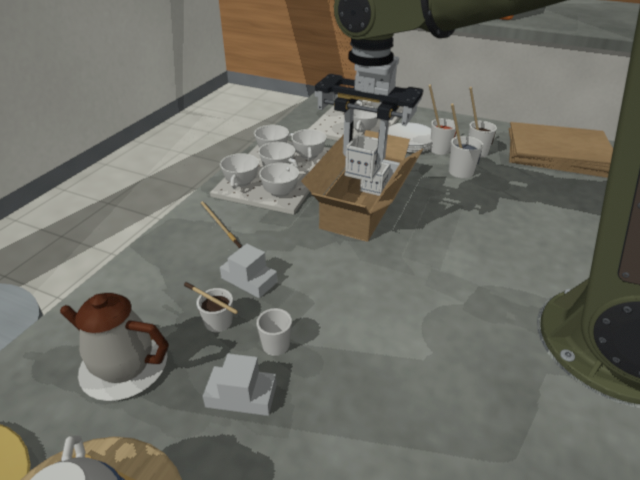

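```bash
python3 -m handwheel '[[0,0,0,0,0.07,0.2,0.5],[0,0,0,0,0.139,0.4,0.5],[0,0,0,0,0.139,0.52,0.5],[0,0,0,0,0.139,0.52,0.5],[0,0,0,0.1,0.139,0.52,0.5],[0,0,0,0.25,0.139,0.52,0.5],[0,0,0,0.4,0.139,0.52,0.5],[0,0,0,0.5,0.139,0.52,0.5],[0,0,0,0.544,0.139,0.52,0.5],[0,0,0,0.57,0.139,0.52,0.5],[0,0,0,0.583,0.139,0.52,0.5],[0,0,0,0.583,0.139,0.54,0.5]]' 25
python3 - <<'E'
from h import *
plan([543.3,-238,39.8],Rdown(0.003)); print(st()["clock"])
E
```

```text
clock: 17.15
eef_pos: [543.5, -226.8, 40.8]
eef_rot: [1.765, 1.569, 0.197]
wrist_force: [0.2, -0.1, -2.2]
finger_gap: 53.8
turn [-0.0001 -0.0001 -0.0005] shift [ 0.0032 -0.0007  0.0373] rows>= 0.0 0.2
17.15
```

```bash
python3 -m handwheel '[[0,0,0,0.003,0,0.012,0.5],[0,0,0,0.003,0,0.022,0.5],[0,0,0,0.003,0,0.028,0.5],[0,0,0,0.003,0,0.032,0.5],[0,0,0,0.003,0,0.032,0.5]]' 25;python3 -m handwheel '[[0,0,0,0,0,0.004,0.5],[0,0,0,0,0,0.007,0.5]]' 25
```

```text
clock: 17.77
eef_pos: [543.5, -236.5, 39.9]
eef_rot: [1.738, 1.569, 0.17]
wrist_force: [0.5, 0.5, -2.2]
finger_gap: 53.5
clock: 18.02
eef_pos: [543.5, -237.5, 39.9]
eef_rot: [2.765, 1.569, 1.197]
wrist_force: [-1.2, 11.6, 3.1]
finger_gap: 53.8
```

```bash
python3 -m handwheel '[[0,0,0,0,0,0.004,0.5],[0,0,0,0.003,0,0.003,0.5],[0,0,0,0.006,0,0.002,0.5],[0,0,0,0.008,0,0.001,0.5],[0,0,0,0.008,0,0.001,0.5]]' 25
python3 - <<'E'
from h import *
c=camera("side")[:,:,::-1]; crop(c,"s12.png",310,120,430,235,5)
E
```

```text
clock: 18.65
eef_pos: [543.6, -237.5, 38.8]
eef_rot: [2.703, 1.568, 1.136]
wrist_force: [-6.5, 5.6, 13.7]
finger_gap: 54.1
```

View pics/s12.png

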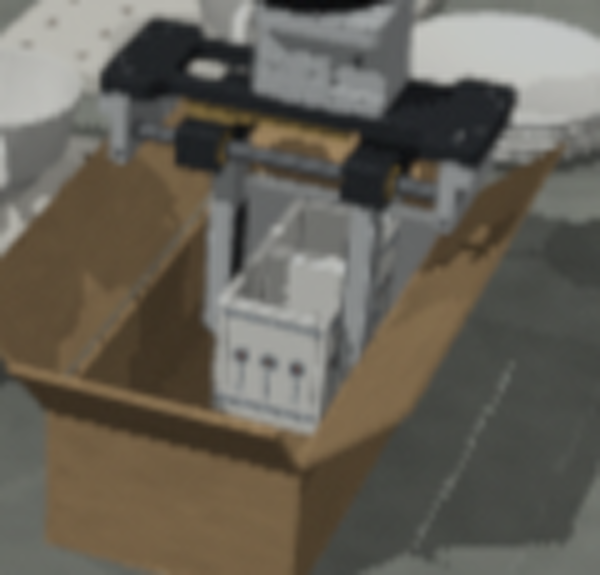

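```bash
python3 -m handwheel '[[0,0,0,-0.003,0,0,0.7],[0,0,0,-0.003,0,0,0.74],[0,0,0,-0.003,0,0,0.74],[0,0,0,-0.1,0,0,0.74],[0,0,0,-0.25,0,-0.01,0.74],[0,0,0,-0.45,0,-0.02,0.74],[0,0,0,-0.6,0,-0.1,0.8],[0,0,0,-0.6,0,-0.3,0.8],[0,0,0,-0.6,0,-0.5,0.8],[0,0,0,-0.6,-0.1,-0.7,0.8],[0,0,0,-0.6,-0.1,-0.8,0.8],[0,0,0,-0.6,-0.1,-0.8,0.8]]' 25
python3 - <<'E'
from h import *
for n in("side","top"):
    c=camera(n)[:,:,::-1]; cv2.imwrite(f"pics/{n}13.png",c)
crop(cv2.imread("pics/top13.png"),"t13.png",350,150,550,290,4)
plan([657,126.6,41],Rdown(-0.166)); print(st()["clock"])
E
```

```text
clock: 20.2
eef_pos: [512.4, 3.7, 219.5]
eef_rot: [2.563, 1.568, 0.998]
wrist_force: [0.1, -0.8, 0.4]
finger_gap: 75.5
turn [ 0.054  -0.0007 -0.0003] shift [ 0.5958  0.4817 -0.4136] rows>= 0.9 4.2
20.3
```

View pics/top13.png

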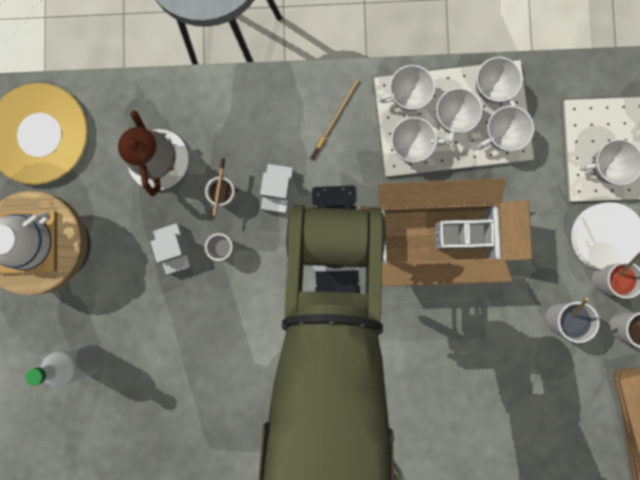

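View pics/t13.png

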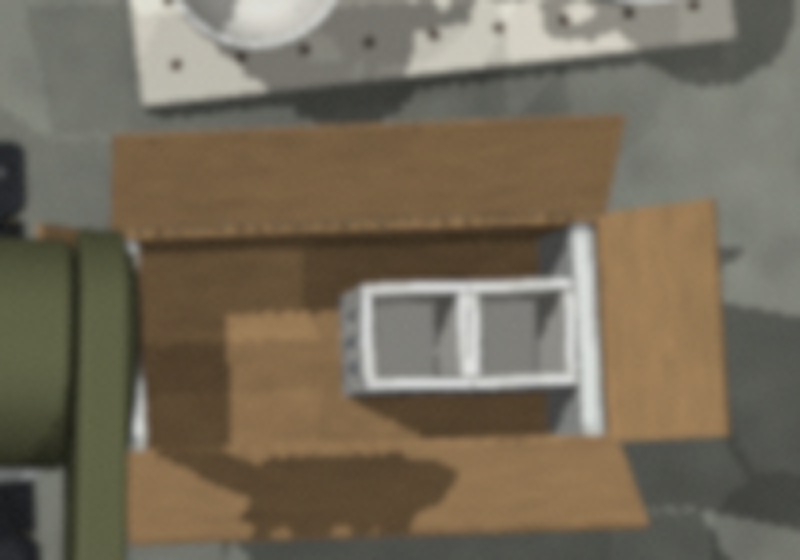

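View pics/side13.png

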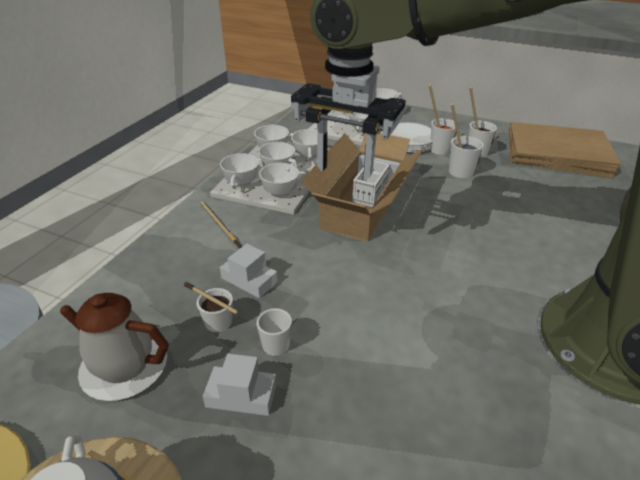

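```bash
python3 -m handwheel '[[0.02,0,0,0,0.15,-0.12,0.8],[0.054,0,0,0,0.3,-0.25,0.8],[0.054,0,0,0,0.482,-0.414,0.8],[0.054,0,0,0,0.482,-0.414,0.8],[0.054,0,0,0.1,0.482,-0.414,0.8],[0.054,0,0,0.3,0.482,-0.414,0.8],[0.054,0,0,0.5,0.482,-0.414,0.8],[0.054,0,0,0.58,0.482,-0.414,0.8],[0.054,0,0,0.594,0.482,-0.414,0.8],[0.054,0,0,0.594,0.482,-0.414,0.8]]' 25
python3 - <<'E'
from h import *
c=camera("side")[:,:,::-1]; cv2.imwrite("pics/side14.png",c); crop(c,"s14.png",180,180,380,340,4)
plan([657,126.6,41],Rdown(-0.166));print(st()["clock"])
E
```

```text
clock: 21.55
eef_pos: [657.7, 125.9, 42.7]
eef_rot: [2.455, 1.567, 0.717]
wrist_force: [-0.5, 0.1, 0.5]
finger_gap: 75.1
turn [-0.0002 -0.0009 -0.0009] shift [ 0.0075 -0.0032 -0.0011] rows>= 0.0 0.0
21.6
```

View pics/s14.png

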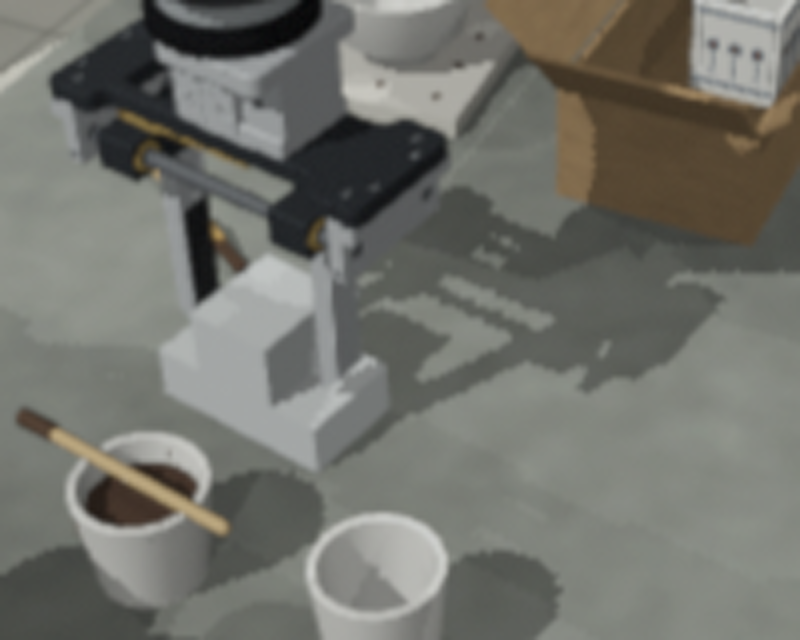

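```bash
python3 -m handwheel '[[0,0,0,0,0,0,0.4],[0,0,0,0,0,0,0.4],[0,0,0,0,0,0,0.4],[0,0,0,0,0,0,0.4],[0,0,0,0,0,0,0.4]]' 15
python3 -m handwheel '[[0,0,0,-0.1,0,0,0.4],[0,0,0,-0.3,0,0,0.4],[0,0,0,-0.5,0.0,0.1,0.4],[-0.053,0,0,-0.6,-0.1,0.2,0.4],[-0.053,0,0,-0.6,-0.2,0.4,0.4],[-0.053,0,0,-0.6,-0.3,0.6,0.4],[-0.053,0,0,-0.6,-0.4,0.75,0.4],[-0.053,0,0,-0.6,-0.4,0.8,0.4],[-0.053,0,0,-0.6,-0.4,0.8,0.4]]' 15
python3 - <<'E'
from h import *
c=camera("side")[:,:,::-1]; cv2.imwrite("pics/side15.png",c)
plan([543.5,-170,56],Rdown(0.003)); print(st()["clock"])
E
```

```text
clock: 22.22
eef_pos: [657.9, 126.2, 43.5]
eef_rot: [2.338, 1.566, 0.601]
wrist_force: [-0.9, 0.2, 4.5]
finger_gap: 46.1
clock: 23.35
eef_pos: [499.5, -91.5, 222.6]
eef_rot: [2.092, 1.566, 0.519]
wrist_force: [0.2, 0.5, 0.3]
finger_gap: 46.0
turn [-0.0011 -0.0008 -0.0012] shift [0.5544 0.1436 0.2656] rows>= 0.0 3.0
23.4
```

View pics/side15.png

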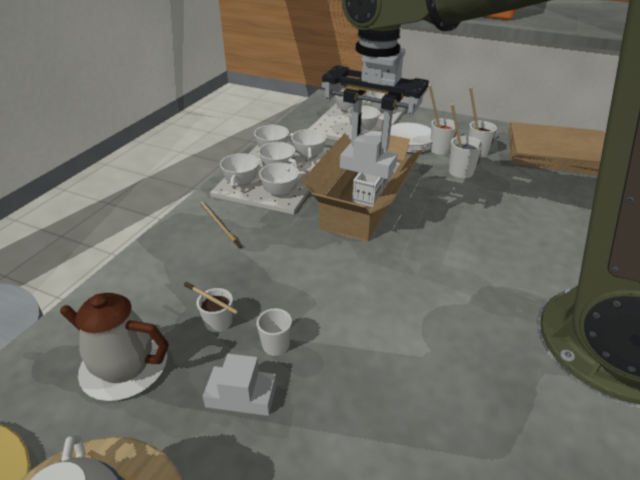

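```bash
python3 -m handwheel '[[0,0,0,0,0.07,0.13,0.4],[-0.001,-0.001,-0.001,0,0.143,0.265,0.4],[-0.001,-0.001,-0.001,0,0.143,0.265,0.4],[-0.001,-0.001,-0.001,0.1,0.143,0.265,0.4],[-0.001,-0.001,-0.001,0.2,0.143,0.265,0.4],[-0.001,-0.001,-0.001,0.3,0.143,0.265,0.4],[-0.001,-0.001,-0.001,0.4,0.143,0.265,0.4],[-0.001,-0.001,-0.001,0.42,0.143,0.265,0.4]]' 15
python3 - <<'E'
from h import *
for n in("side","top"):
    c=camera(n)[:,:,::-1]; cv2.imwrite(f"pics/{n}16.png",c)
    crop(c,f"{n[0]}16.png",*((290,80,430,245) if n=="side" else (350,150,550,290)),4)
plan([543.5,-170,47.5],Rdown(0.003)); print(st()["clock"],st()["wrist_force"])
E
```

```text
clock: 24.4
eef_pos: [542.8, -168.1, 94.6]
eef_rot: [-1.907, 1.568, 2.809]
wrist_force: [1.1, 0.5, -0.1]
finger_gap: 46.3
turn [ 0.0003  0.0001 -0.0001] shift [0.163  0.     0.0034] rows>= 0.0 0.8
24.5 [0.50336099 0.20961512 0.2675011 ]
```

View pics/s16.png

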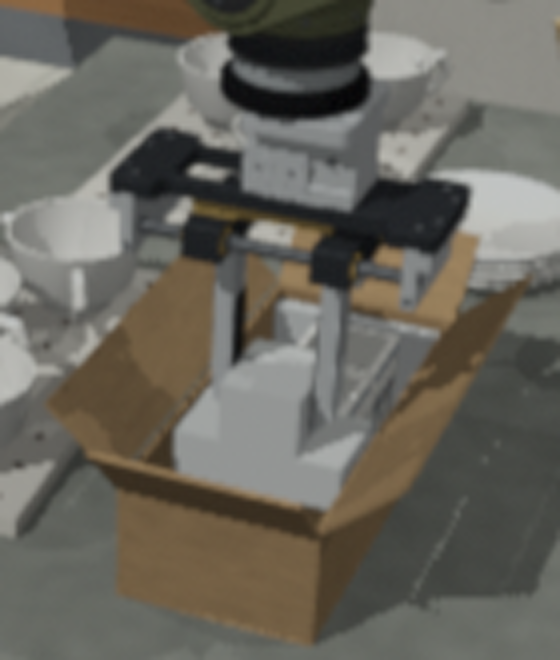

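View pics/t16.png

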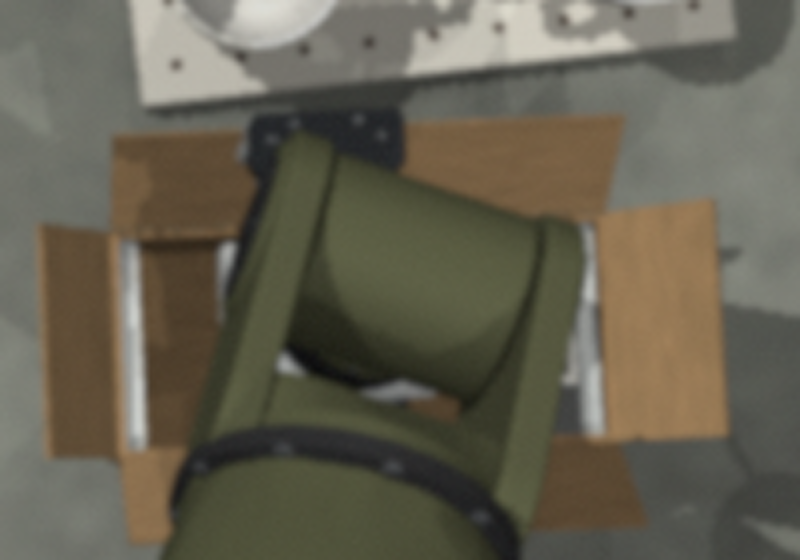

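```bash
python3 -m handwheel '[[0,0,0,0.05,0,0,0.4],[0,0,0,0.1,0,0,0.4],[0,0,0,0.14,0,0,0.4],[0,0,0,0.155,0,0.01,0.4],[0,0,0,0.155,0,0.02,0.4],[0,0,0,0.155,0,0.03,0.4],[0,0,0,0.155,0,0.04,0.4],[0,0,0,0.155,0,0.04,0.4]]' 15
```

```text
clock: 25.5
eef_pos: [543.6, -181.2, 50.1]
eef_rot: [0.924, 1.57, -0.643]
wrist_force: [-0.1, -0.3, -1.2]
finger_gap: 46.2
```

```bash
python3 -m handwheel '[[0,0,0,0.005,0,0.005,0.4],[0,0,0,0.008,0,0.01,0.4]]' 15;  python3 -m handwheel '[[0,0,0,0.002,0,0.004,0.4],[0,0,0,0.002,0,0.007,0.4]]' 15
```

```text
clock: 25.75
eef_pos: [543.6, -184.3, 47.6]
eef_rot: [0.961, 1.57, -0.606]
wrist_force: [0.2, 0.4, -2.2]
finger_gap: 46.0
clock: 26.0
eef_pos: [543.5, -185.7, 46.8]
eef_rot: [-2.947, 1.57, 1.769]
wrist_force: [-1.7, 9.9, 2.0]
finger_gap: 45.9
```

```bash
python3 -m handwheel '[[0,0,0,0.002,0,0.003,0.4],[0,0,0,0.003,0,0.001,0.4],[0,0,0,0.003,0,0.001,0.4]]' 15; python3 -m handwheel '[[0,0,0,0,0,0,0.65],[0,0,0,-0.002,0,0,0.72],[0,0,0,-0.01,0,0,0.72],[0,0,0,-0.1,0,0,0.72],[0,0,0,-0.25,0,0,0.74],[0,0,0,-0.45,0,-0.02,0.8],[0,0,0,-0.6,0,-0.1,0.8],[0,0,0,-0.6,0,-0.3,0.8],[0,0,0,-0.6,-0.1,-0.5,0.8],[0,0,0,-0.6,-0.1,-0.7,0.8],[0,0,0,-0.6,-0.1,-0.8,0.8],[0,0,0,-0.6,-0.1,-0.8,0.8]]' 15
python3 - <<'E'
from h import *
for n in("side","top"):
    c=camera(n)[:,:,::-1]; cv2.imwrite(f"pics/{n}17.png",c)
    crop(c,f"{n[0]}17.png",*((290,80,430,245) if n=="side" else (350,150,550,290)),4)
plan([533.5,358,41.5],Rdown(0.279)); print(st()["clock"])
E
```

```text
clock: 26.38
eef_pos: [543.5, -185.8, 46.4]
eef_rot: [-2.977, 1.57, 1.74]
wrist_force: [-2.3, 3.5, 6.6]
finger_gap: 45.8
clock: 27.88
eef_pos: [512.4, 55.5, 226.9]
eef_rot: [3.019, 1.569, 1.455]
wrist_force: [0.5, -0.0, 0.2]
finger_gap: 75.0
turn [-0.0875 -0.0003 -0.    ] shift [ 0.6186  0.0738 -1.0142] rows>= 1.5 5.7
27.975
```

View pics/top17.png

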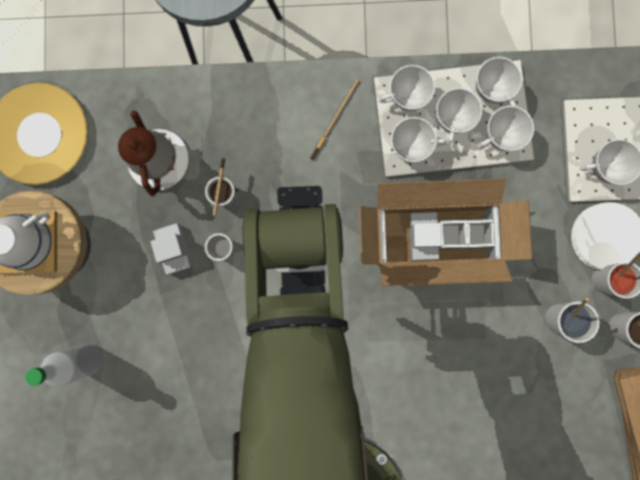

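View pics/t17.png

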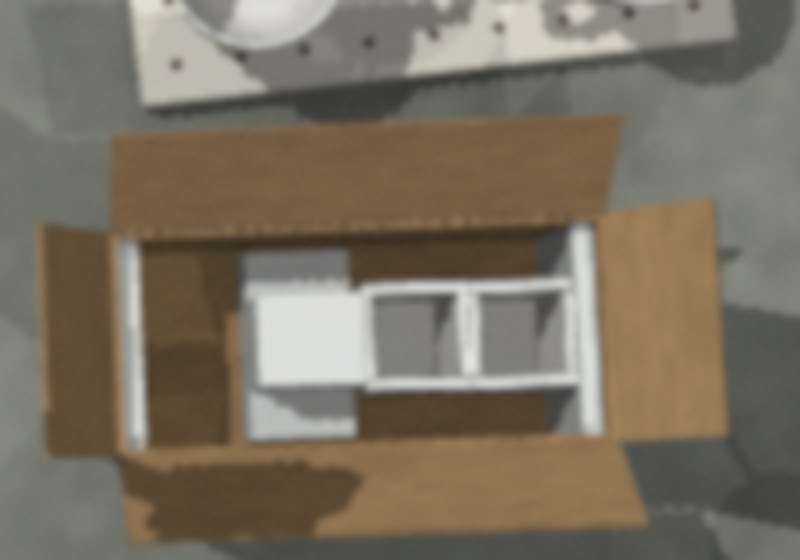

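View pics/side17.png

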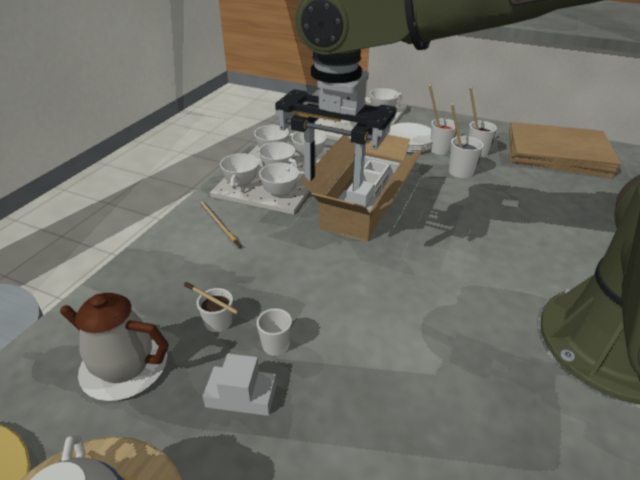

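Run:
```python
from h import *
for z in(60,100,130): print(z,ray("top",150,192,z).round(0),ray("top",138,147,z).round(0),ray("top",128,185,z).round(0))
```

```text
60 [652. 390.  60.] [749. 415.  60.] [668. 437.  60.]
100 [645. 376. 100.] [738. 400. 100.] [661. 421. 100.]
130 [640. 365. 130.] [730. 388. 130.] [655. 409. 130.]
```

```bash
python3 -m handwheel '[[0,0,0,0,0.02,-0.2,0.8],[-0.04,0,0,0,0.04,-0.4,0.8],[-0.0875,0,0,0,0.074,-0.6,0.8],[-0.0875,0,0,0,0.074,-0.8,0.8],[-0.0875,0,0,0,0.074,-1,0.8],[-0.0875,0,0,0.1,0.074,-1,0.8],[-0.0875,0,0,0.2,0.074,-1,0.8],[-0.0875,0,0,0.3,0.074,-1,0.8],[-0.0875,0,0,0.3,0.074,-1,0.8]]' 15
python3 - <<'E'
from h import *
c=camera("side")[:,:,::-1]; cv2.imwrite("pics/side18.png",c)
plan([533.7,357.8,41.5],Rdown(0.279));print(st()["clock"])
E
```

```text
clock: 29.1
eef_pos: [533.5, 352.0, 135.0]
eef_rot: [-1.539, 1.567, -2.832]
wrist_force: [-0.9, -0.3, 0.5]
finger_gap: 74.9
turn [-0.0004 -0.0002  0.0003] shift [ 0.3183  0.0039 -0.017 ] rows>= 0.0 1.5
29.15
```

View pics/side18.png

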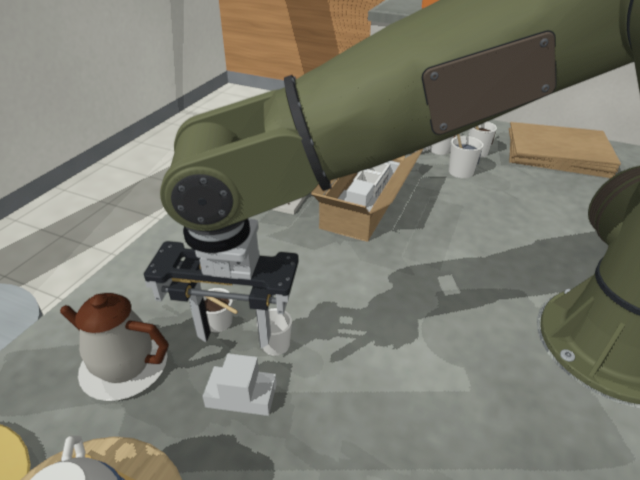

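Run:
```python
from h import *
for z in(40,60,80,100): print(z,ray("side",167,345,z).round(0),ray("top",152,190,z).round(0), "lid",ray("side",105,295,z+50).round(0),ray("top",138,145,z+50).round(0))
```

```text
40 [671. 350.  40.] [660. 393.  40.] lid [794. 338.  90.] [745. 403.  90.]
60 [657. 362.  60.] [656. 386.  60.] lid [774. 351. 110.] [740. 396. 110.]
80 [643. 373.  80.] [652. 379.  80.] lid [755. 364. 130.] [734. 388. 130.]
100 [630. 385. 100.] [649. 372. 100.] lid [735. 377. 150.] [729. 380. 150.]
```

```bash
python3 -m handwheel '[[0,0,0,0.1,0.004,-0.017,0.8],[0,0,0,0.2,0.004,-0.017,0.8],[0,0,0,0.28,0.004,-0.017,0.8],[0,0,0,0.314,0.004,-0.017,0.8],[0,0,0,0.314,0.004,-0.017,0.8]]' 15
python3 - <<'E'
from h import *
c=camera("side")[:,:,::-1]; cv2.imwrite("pics/side19.png",c); crop(c,"s19.png",80,230,320,430,3)
plan([533.7,357.8,41.5],Rdown(0.279));print(st()["clock"],st()["wrist_force"])
E
```

```text
clock: 29.78
eef_pos: [534.3, 357.7, 43.6]
eef_rot: [-2.842, 1.57, 2.148]
wrist_force: [0.2, -0.0, 0.7]
finger_gap: 75.1
turn [-0.0005 -0.0003 -0.0002] shift [ 0.009  -0.0026 -0.0002] rows>= 0.0 0.0
29.825 [-0.01016834 -0.96579684 -0.45023544]
```

View pics/s19.png

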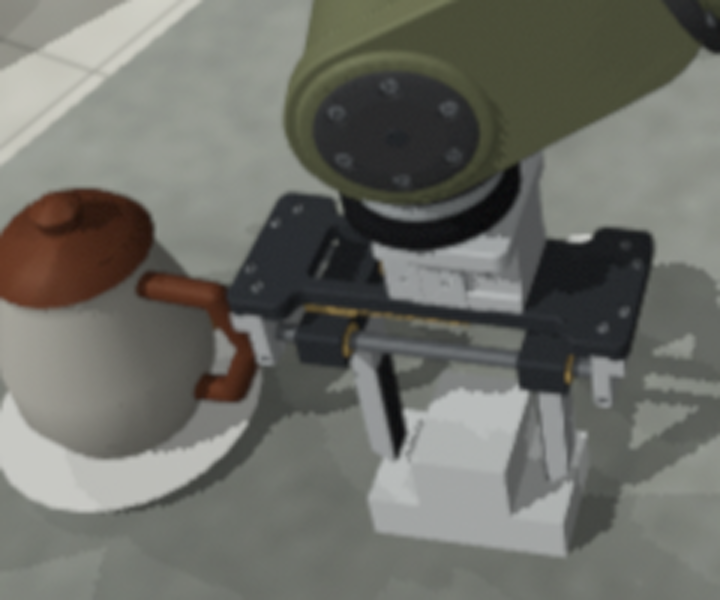

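```bash
python3 -m handwheel '[[0,0,0,0,0,0,0.4],[0,0,0,0,0,0,0.4],[0,0,0,0,0,0,0.4],[0,0,0,0,0,0,0.4],[0,0,0,0,0,0,0.4]]' 15
python3 - <<'E'
from h import *
s=st(); print(s["eef_pos"])
for n in("side","top"):
    c=camera(n)[:,:,::-1]; cv2.imwrite(f"pics/{n}20.png",c)
crop(cv2.imread("pics/side20.png"),"s20.png",180,320,320,430,5)
E
```

```text
clock: 30.45
eef_pos: [534.5, 358.0, 44.4]
eef_rot: [2.509, 1.569, 1.215]
wrist_force: [0.2, -0.4, 4.9]
finger_gap: 45.8
[534.5158813  358.02503961  44.4297713 ]
```

View pics/s20.png

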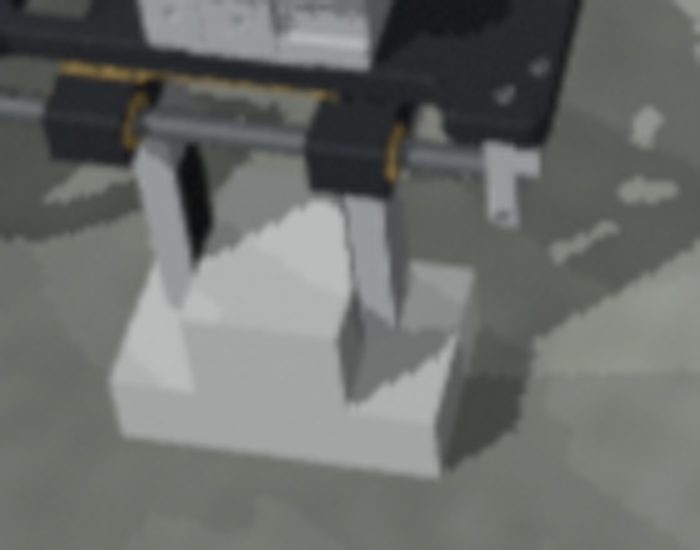

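```bash
python3 -m handwheel '[[0,0,0,-0.1,0,0,0.4],[0,0,0,-0.3,0,0,0.4],[0,0,0,-0.5,0,0,0.4],[0,0,0,-0.6,-0.05,0.2,0.4],[0.04,0,0,-0.6,-0.1,0.4,0.4],[0.0875,0,0,-0.6,-0.16,0.6,0.4],[0.0875,0,0,-0.6,-0.22,0.8,0.4],[0.0875,0,0,-0.6,-0.22,0.9,0.4],[0.0875,0,0,-0.6,-0.22,0.9,0.4]]' 15
python3 - <<'E'
from h import *
plan([543.5,-127.4,130],Rdown(0.003)); print(st()["clock"])
E
```

```text
clock: 31.68
eef_pos: [545.1, 78.0, 223.9]
eef_rot: [2.822, 1.57, 1.25]
wrist_force: [0.6, 1.1, -0.8]
finger_gap: 46.2
turn [-0.0011 -0.0004 -0.0001] shift [ 0.3123 -0.0052  0.6851] rows>= 0.0 3.6
31.675
```

```bash
python3 -m handwheel '[[0,0,0,0,-0.005,0.2,0.4],[-0.001,0,0,0,-0.005,0.4,0.4],[-0.001,0,0,0,-0.005,0.6,0.4],[-0.001,0,0,0,-0.005,0.685,0.4],[-0.001,0,0,0,-0.005,0.685,0.4],[-0.001,0,0,0.15,-0.005,0.685,0.4],[-0.001,0,0,0.29,-0.005,0.685,0.4],[-0.001,0,0,0.29,-0.005,0.685,0.4]]' 15
python3 - <<'E'
from h import *
print(st()["eef_pos"],st()["clock"])
for n in("side","top"):
    c=camera(n)[:,:,::-1]; cv2.imwrite(f"pics/{n}21.png",c)
    crop(c,f"{n[0]}21.png",*((300,120,430,240) if n=="side" else (350,150,550,290)),*((5,) if n=="side" else(4,)))
plan([543.5,-127.4,50],Rdown(0.003))
E
```

```text
clock: 32.67
eef_pos: [542.5, -125.3, 134.3]
eef_rot: [-2.118, 1.565, 2.599]
wrist_force: [0.5, 0.5, 1.0]
finger_gap: 46.1
[ 542.46227978 -125.28969899  134.29954927] 32.675
turn [ 0.0003 -0.0003 -0.0004] shift [ 0.2936 -0.0029  0.0037] rows>= 0.0 1.4
```

View pics/s21.png

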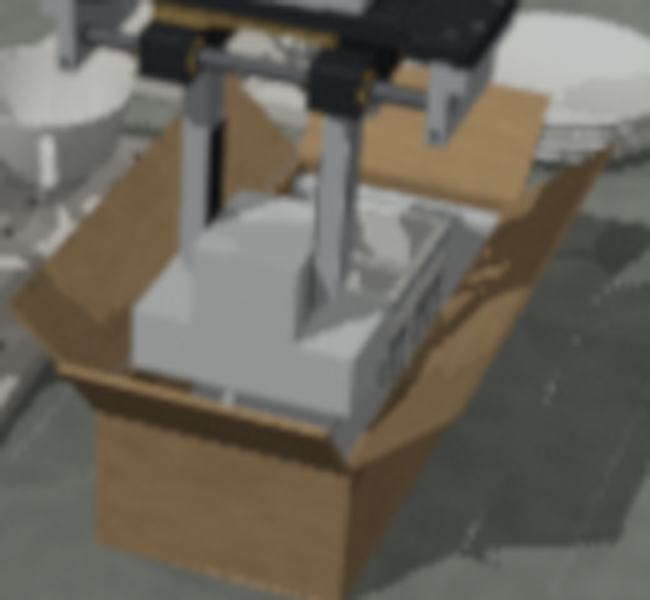

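View pics/t21.png

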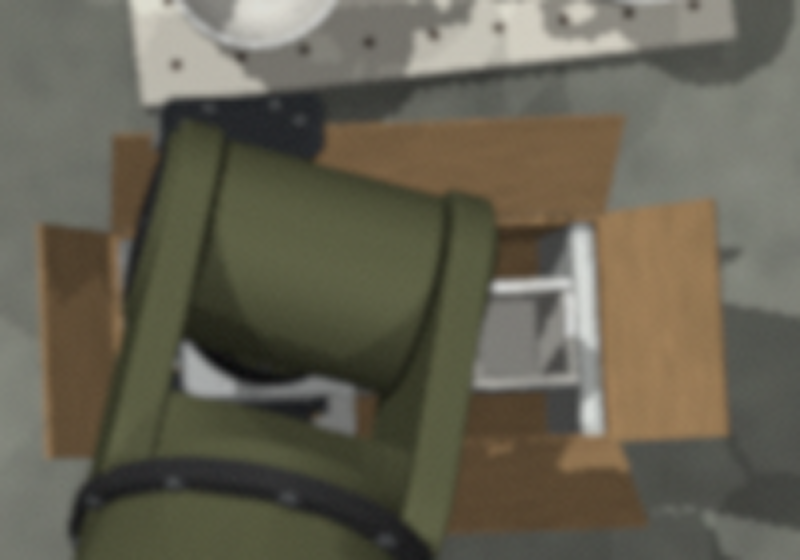

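Run:
```python
from fit import *
z0=134.3-44.4
obs=[]
for (X,Y),l in zip([(133,372),(350,415),(133,310),(357,360),(196,242),(302,256)],[(49,27,z0),(-49,27,z0),(49,27,z0+28),(-49,27,z0+28),(23,27,z0+64),(-23,27,z0+64)]):
    u,v=un([(X,Y)],300,120,5)[0]; obs.append(("side",u,v,l)); print(ray("side",u,v,l[2]).round(1))
p,r=fit(obs,[542,-127,0]);print(p.round(3),r.round(2).tolist())
```

```text
[586.9 -89.5  89.9]
[491.5 -97.2  89.9]
[589.  -93.6 117.9]
[490.2 -96.3 117.9]
[563.7 -99.1 153.9]
[ 520.2 -106.7  153.9]
[ 5.41766e+02 -1.23910e+02  5.80000e-02] [[-0.11, -1.31], [0.52, -0.61], [0.05, -0.12], [0.05, -0.96], [-0.41, 0.82], [-0.1, 2.22]]
```

```bash
python3 -m handwheel '[[0,0,0,0.03,0,0.005,0.4],[0,0,0,0.06,0,0.005,0.4],[0,0,0,0.09,0,0.005,0.4],[0,0,0,0.11,0,0.005,0.4],[0,0,0,0.12,0,0.005,0.4]]' 15; python3 -m handwheel '[[0,0,0,0.03,0,0,0.4],[0,0,0,0.05,0,0,0.4],[0,0,0,0.08,0,0,0.4]]' 15
```

```text
clock: 33.4
eef_pos: [544.2, -127.9, 101.6]
eef_rot: [2.405, 1.569, 0.837]
wrist_force: [0.8, 0.3, -0.7]
finger_gap: 45.7
clock: 33.78
eef_pos: [544.3, -127.9, 77.2]
eef_rot: [2.205, 1.569, 0.638]
wrist_force: [0.7, 1.2, -0.6]
finger_gap: 46.0
```

```bash
python3 -m handwheel '[[0,0,0,0.03,0,0,0.4],[0,0,0,0.06,0,0,0.4],[0,0,0,0.085,0,0,0.4],[0,0,0,0.094,0,0,0.4],[0,0,0,0.094,0,0.004,0.4]]' 15; python3 -m handwheel '[[0,0,0,0,0,0.006,0.4],[0,0,0,0,0,0.012,0.4],[0,0,0,0,0,0.012,0.4]]' 15
```

```text
clock: 34.4
eef_pos: [544.4, -129.0, 49.0]
eef_rot: [2.306, 1.569, 0.739]
wrist_force: [0.7, -1.4, 0.1]
finger_gap: 45.9
clock: 34.78
eef_pos: [544.3, -130.9, 49.2]
eef_rot: [2.957, 1.567, 1.39]
wrist_force: [-0.8, 14.2, 1.4]
finger_gap: 46.0
```

```bash
python3 -m handwheel '[[0,0,0,0.003,0,-0.001,0.4],[0,0,0,0.006,0,-0.002,0.4],[0,0,0,0.007,0,-0.002,0.4]]' 15; python3 -m handwheel '[[0,0,0,0,0,0,0.65],[0,0,0,-0.002,0,0,0.72],[0,0,0,-0.01,0,0,0.72],[0,0,0,-0.1,0,0,0.72],[0,0,0,-0.25,0,0,0.4],[0,0,0,-0.45,0,-0.02,0],[0,0,0,-0.6,0,-0.1,0],[0,0,0,-0.6,0,-0.3,0],[0,0,0,-0.6,-0.1,-0.5,0],[0,0,0,-0.6,-0.1,-0.6,0],[0,0,0,-0.6,-0.1,-0.6,0]]' 15
python3 - <<'E'
from h import *
for n in("side","top"):
    c=camera(n)[:,:,::-1]; cv2.imwrite(f"pics/{n}22.png",c)
    crop(c,f"{n[0]}22.png",*((290,80,430,245) if n=="side" else (350,150,550,290)),4)
print(st()["clock"])
E
```

```text
clock: 35.15
eef_pos: [544.4, -130.5, 47.4]
eef_rot: [2.855, 1.567, 1.287]
wrist_force: [-0.4, 0.5, 5.6]
finger_gap: 45.9
clock: 36.52
eef_pos: [513.3, 50.4, 228.4]
eef_rot: [2.716, 1.567, 1.151]
wrist_force: [-0.5, -0.0, 0.6]
finger_gap: 1.9
36.625
```

View pics/t22.png

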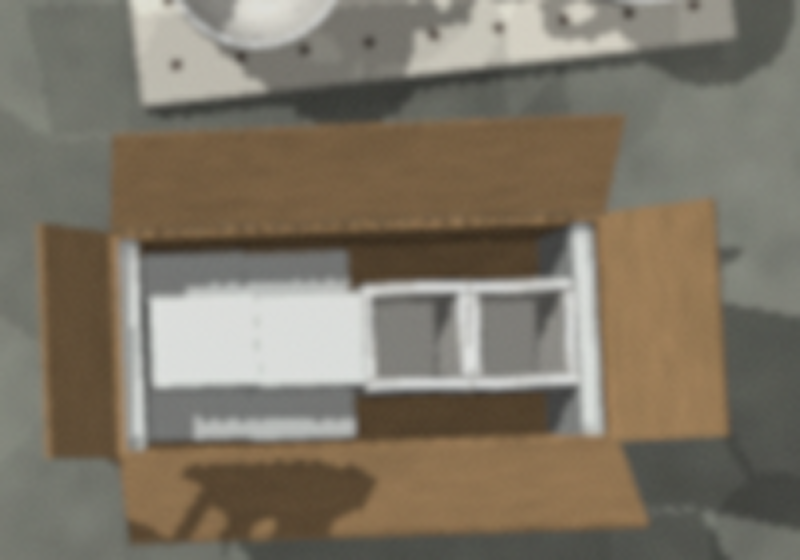

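View pics/s22.png

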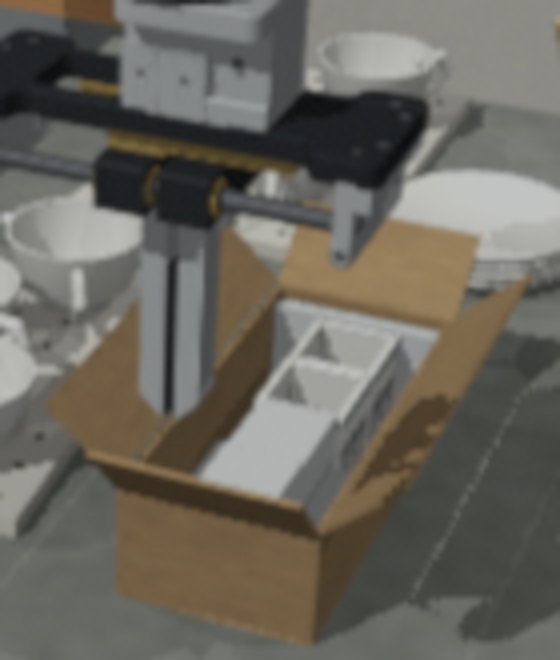

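Run:
```python
from h import *
plan([543.5,-22,106],Rdown(0.003));
```

```text
turn [ 0.0004 -0.0011 -0.0004] shift [0.4063 0.0978 0.2363] rows>= 0.0 2.3
```

```bash
python3 -m handwheel '[[0,-0.001,0,0,0.05,0.12,0],[0,-0.001,0,0,0.098,0.236,0],[0,-0.001,0,0.1,0.098,0.236,0],[0,-0.001,0,0.3,0.098,0.236,0],[0,-0.001,0,0.404,0.098,0.236,0],[0,-0.001,0,0.404,0.098,0.236,0]]' 15
python3 - <<'E'
from h import *
plan([543.5,-74.4,119],Rdown(0.003)); print(st()["clock"])
E
```

```text
clock: 37.38
eef_pos: [542.6, -23.1, 104.8]
eef_rot: [-1.81, 1.568, 2.905]
wrist_force: [0.2, 0.4, -0.4]
finger_gap: 0.8
turn [-0.0001 -0.0002  0.0009] shift [-0.0473  0.0025  0.171 ] rows>= 0.0 0.9
37.375
```

```bash
python3 -m handwheel '[[0,0,0,0,0.002,0.04,0],[0,0,0,-0.005,0.002,0.06,0],[0,0,0,-0.02,0.002,0.09,0],[0,0,0,-0.032,0.002,0.12,0],[0,0,0,-0.042,0.002,0.15,0],[0,0,0,-0.047,0.002,0.17,0],[0,0,0,-0.047,0.002,0.17,0]]' 15
python3 - <<'E'
from h import *
for y,t in((-89,110.5),(-100.5,108),(-111.5,100.5),(-119,90),(-122,82)): plan([543.5,y,t+8],Rdown(0.003))
c=camera("side")[:,:,::-1]; crop(c,"s23.png",290,80,430,245,4)
E
```

```text
clock: 38.25
eef_pos: [543.3, -74.5, 118.9]
eef_rot: [-1.765, 1.568, 2.949]
wrist_force: [0.3, -0.5, -0.1]
finger_gap: 0.9
turn [-0.0003 -0.0002  0.001 ] shift [0.0014 0.0006 0.0483] rows>= 0.0 0.2
turn [-0.0003 -0.0002  0.001 ] shift [0.0097 0.0005 0.0867] rows>= 0.0 0.4
turn [-0.0003 -0.0002  0.001 ] shift [0.0347 0.0005 0.1233] rows>= 0.0 0.6
turn [-0.0003 -0.0002  0.001 ] shift [0.0697 0.0006 0.1484] rows>= 0.0 0.8
turn [-0.0003 -0.0002  0.001 ] shift [0.0963 0.0006 0.1584] rows>= 0.0 0.9
```

View pics/s23.png

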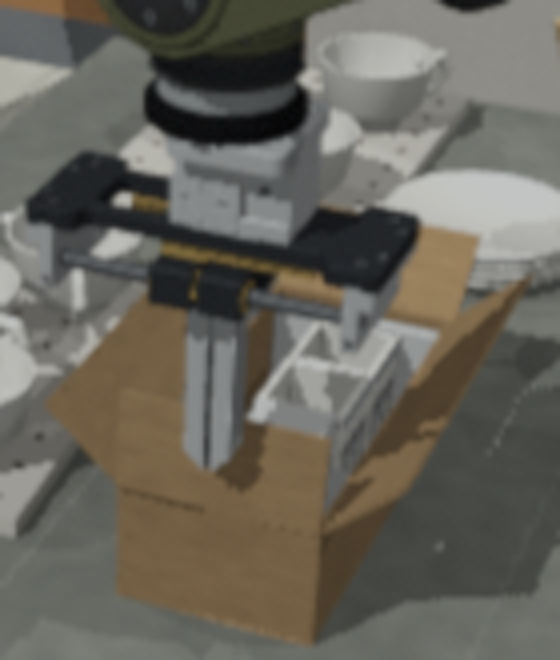

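Left flap is upright with the finger behind it. Continue over and down, stopping slightly above level.

```bash
python3 -m handwheel '[[0,0,0,0,0.001,0.025,0],[0,0,0,0.001,0.001,0.048,0],[0,0,0,0.005,0.001,0.07,0],[0,0,0,0.01,0.001,0.087,0],[0,0,0,0.02,0.001,0.107,0],[0,0,0,0.035,0.001,0.123,0],[0,0,0,0.052,0.001,0.137,0],[0,0,0,0.07,0.001,0.148,0],[0,0,0,0.083,0.001,0.153,0],[0,0,0,0.096,0.001,0.158,0],[0,0,0,0.096,0.001,0.158,0]]' 15
python3 - <<'E'
from h import *
s=st();print(s["eef_pos"],s["wrist_force"],s["clock"])
for n in("side","top"):
    c=camera(n)[:,:,::-1]; cv2.imwrite(f"pics/{n}24.png",c)
crop(cv2.imread("pics/side24.png"),"s24.png",305,130,425,245,6)
E
```

```text
clock: 39.67
eef_pos: [543.5, -121.6, 89.7]
eef_rot: [-1.764, 1.567, 2.951]
wrist_force: [0.4, 0.3, -0.7]
finger_gap: 0.5
[ 543.46390203 -121.60670258   89.69634937] [ 0.43288975  0.31468121 -0.69504426] 39.675
```

View pics/s24.png

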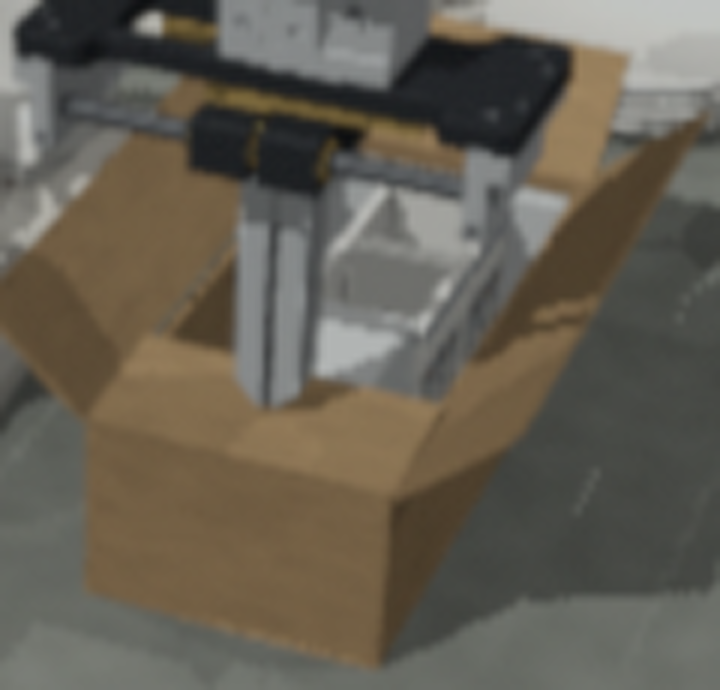

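```bash
cat > fl.py <<'E'
from carton import *
def ang(name,pts,P=(542.4,-206,0.004)):
    # pts: list (cam,u,v,s) free corners; fit angle plus carton shift per camera
    best=[]
    for a in np.arange(-0.3,2.6,0.01):
        e=0
        for n,u,v,s in pts:
            q=proj(n,cpts(P,flap(name,a,s)))[0]; e+=np.hypot(q[0]-u,q[1]-v)
        best.append((e/len(pts),a))
    return min(best)
E
python3 - <<'E'
from fl import *
for P in((542.4,-204.7,.005),(542.4,-207.4,.004)):
    F=[("side",*un([(150,335)],305,130,6)[0],1),("side",*un([(440,405)],305,130,6)[0],-1)]
    print(ang("left",F,P))
    for l in((58,125,75),(-58,125,75)): print((proj("side",cpts(P,l))[0]-[305,130]+.5)*6-.5)
    for a in(0,.05,.1,.15):
        print(a,[((proj("side",cpts(P,flap("left",a,s)))[0]-[305,130]+.5)*6-.5).round(0) for s in(1,-1)])
E
```

```text
(np.float64(0.7144412609121019), np.float64(0.1300000000000004))
[ 84.77554136 427.3656808 ]
[391.63325604 504.5885029 ]
0 [array([146., 351.]), array([443., 422.])]
0.05 [array([146., 345.]), array([444., 416.])]
0.1 [array([146., 338.]), array([444., 410.])]
0.15 [array([146., 332.]), array([444., 404.])]
(np.float64(0.6345706669768304), np.float64(0.10000000000000037))
[ 87.62598786 423.38697072]
[393.85445071 500.48573053]
0 [array([149., 347.]), array([445., 419.])]
0.05 [array([149., 341.]), array([446., 412.])]
0.1 [array([149., 335.]), array([446., 406.])]
0.15 [array([149., 329.]), array([447., 400.])]
```

```bash
python3 -m handwheel '[[0,0,0,0.005,0,0,0],[0,0,0,0.0105,0,0,0],[0,0,0,0.0105,0,0,0]]' 15; python3 -m handwheel '[[0,0,0,-0.03,0,0,0],[0,0,0,-0.03,0,-0.08,0],[0,0,0,-0.03,0,-0.123,0],[0,0,0,0.005,0,-0.123,0],[0,0,0,0.01,0,-0.123,0]]' 15
python3 - <<'E'
from h import *
for n in("side","top"):
    c=camera(n)[:,:,::-1]; cv2.imwrite(f"pics/{n}25.png",c)
crop(cv2.imread("pics/side25.png"),"s25.png",305,130,425,245,6)
E
```

```text
clock: 40.15
eef_pos: [543.6, -121.5, 86.8]
eef_rot: [-1.762, 1.567, 2.953]
wrist_force: [0.4, -0.7, 0.7]
finger_gap: 0.8
clock: 40.78
eef_pos: [544.2, -84.7, 85.2]
eef_rot: [-2.183, 1.569, 2.532]
wrist_force: [-8.4, 7.3, 29.8]
finger_gap: 0.5
```

View pics/s25.png

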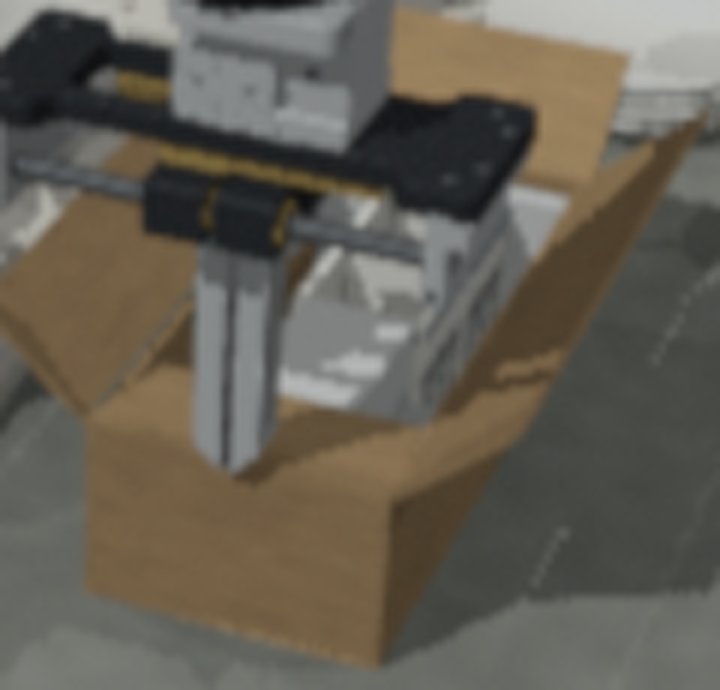

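```bash
python3 -m handwheel '[[0,0,0,-0.02,0,0,0],[0,0,0,-0.15,0,0,0],[0,0,0,-0.3,0,-0.1,0],[0,0,0,-0.3,0,-0.3,0],[0,0,0,-0.3,0,-0.4,0],[0,0,0,-0.3,0,-0.4,0]]' 15
python3 - <<'E'
from h import *
for n in("side","top"):
    c=camera(n)[:,:,::-1]; cv2.imwrite(f"pics/{n}26.png",c)
crop(cv2.imread("pics/side26.png"),"s26.png",305,130,425,245,6)
crop(cv2.imread("pics/top26.png"),"t26.png",350,150,550,290,4)
E
```

```text
clock: 41.62
eef_pos: [543.9, 36.3, 175.0]
eef_rot: [-2.087, 1.569, 2.63]
wrist_force: [0.3, -0.1, 0.4]
finger_gap: 0.4
```

View pics/s26.png

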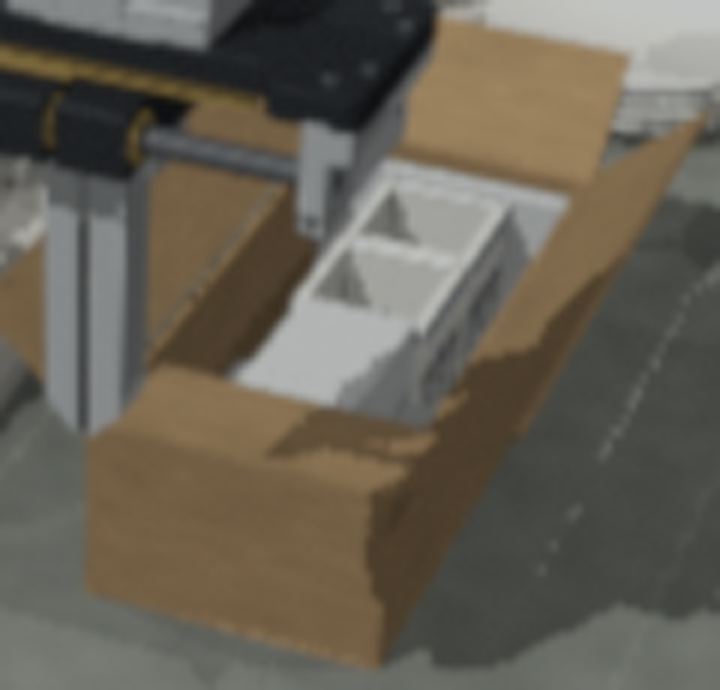

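View pics/t26.png

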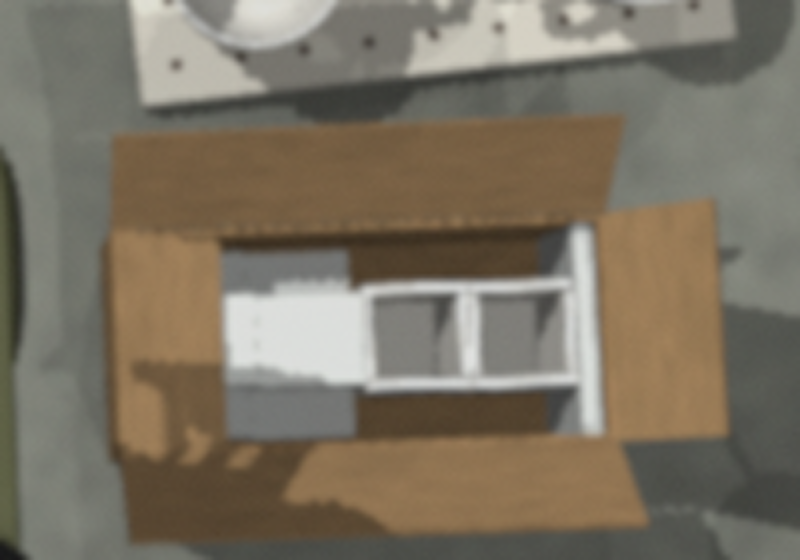

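Run:
```python
from h import *
Rt=Ro.from_rotvec([np.pi/6,0,0]).as_matrix()@Rdown(0.003)
plan([505.5,-157,160],Rt);plan([505.5,-157,61],Rt)
```

```text
turn [-0.0003  0.1664  0.001 ] shift [ 0.0498 -0.1298  0.638 ] rows>= 2.8 3.1
turn [-0.0003  0.1664  0.001 ] shift [ 0.3798 -0.1292  0.6382] rows>= 2.8 3.6
```

```bash
python3 -m handwheel '[[0,0,0,0,-0.05,0.2,0],[0,0.05,0,0,-0.1,0.4,0],[0,0.1,0,0,-0.13,0.6,0],[0,0.166,0.001,0,-0.13,0.638,0],[0,0.166,0.001,0,-0.13,0.638,0],[0,0.166,0.001,0.1,-0.13,0.638,0],[0,0.166,0.001,0.15,-0.13,0.638,0],[0,0.166,0.001,0.15,-0.13,0.638,0]]' 15
python3 - <<'E'
from h import *
Rt=Ro.from_rotvec([np.pi/6,0,0]).as_matrix()@Rdown(0.003)
plan([505.5,-157,61],Rt); s=st(); print(s["clock"],s["joints"].round(2))
for n in("side","top"):
    c=camera(n)[:,:,::-1]; cv2.imwrite(f"pics/{n}27.png",c)
crop(cv2.imread("pics/side27.png"),"s27.png",305,110,425,245,5)
E
```

```text
clock: 42.72
eef_pos: [505.1, -156.5, 129.4]
eef_rot: [-3.141, 1.048, 1.573]
wrist_force: [-0.1, 0.2, 0.9]
finger_gap: 0.8
turn [-0.0003  0.0004  0.0004] shift [0.1968 0.0013 0.1154] rows>= 0.0 1.1
42.725 [-0.58  0.49  1.55  0.43  1.42 -0.72]
```

View pics/s27.png

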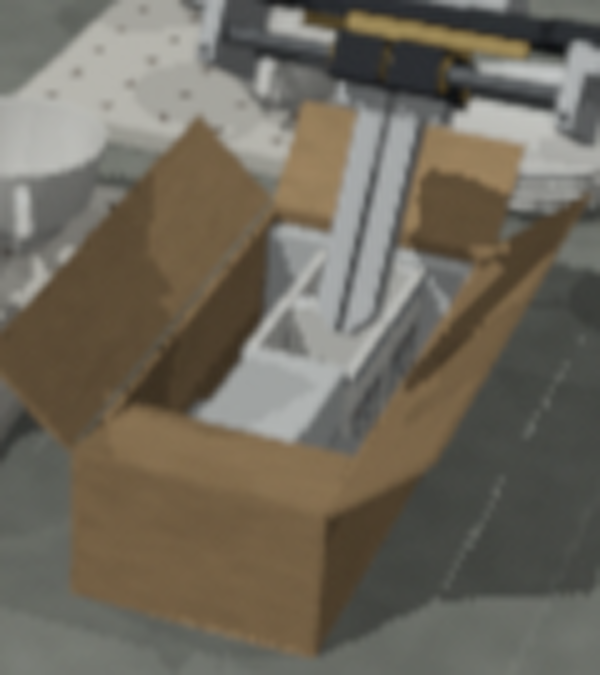

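```bash
python3 -m handwheel '[[0,0,0,0.06,0.001,0.035,0],[0,0,0,0.12,0.001,0.07,0],[0,0,0,0.17,0.001,0.1,0],[0,0,0,0.197,0.001,0.115,0],[0,0,0,0.197,0.001,0.115,0]]' 15
python3 - <<'E'
from h import *
Rt=Ro.from_rotvec([np.pi/6,0,0]).as_matrix()@Rdown(0.003)
for p in([505.5,-142,61],[505.5,-140,61],[505.5,-141,75]): plan(p,Rt)
c=camera("side")[:,:,::-1]; crop(c,"s28.png",305,110,425,245,5); print(st()["wrist_force"])
E
```

```text
clock: 43.45
eef_pos: [506.0, -157.2, 61.7]
eef_rot: [3.14, 1.049, 1.571]
wrist_force: [0.0, -0.0, 0.1]
finger_gap: 0.5
turn [-0.0002  0.0005  0.0001] shift [ 0.0272 -0.0014 -0.0428] rows>= 0.0 0.2
turn [-0.0002  0.0005  0.0001] shift [ 0.0305 -0.0014 -0.0486] rows>= 0.0 0.3
turn [-0.0002  0.0005  0.0001] shift [-0.0116 -0.0014 -0.069 ] rows>= 0.0 0.3
[ 0.05702443 -0.9005076   0.3944734 ]
```

View pics/s28.png

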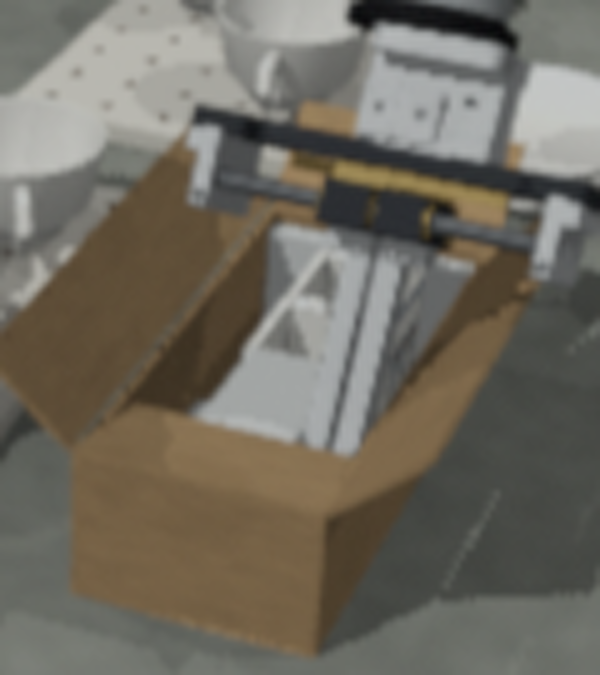

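```bash
python3 -m handwheel '[[0,0,0,0.013,-0.001,-0.02,0],[0,0,0,0.025,-0.001,-0.04,0],[0,0,0,0.027,-0.001,-0.043,0]]' 15
python3 - <<'E'
from h import *
Rt=Ro.from_rotvec([np.pi/6,0,0]).as_matrix()@Rdown(0.003)
for p in([505.5,-142,74],): plan(p,Rt)
E
```

```text
clock: 43.88
eef_pos: [505.8, -143.3, 62.0]
eef_rot: [3.136, 1.053, 1.568]
wrist_force: [-6.0, -15.5, -0.5]
finger_gap: 0.5
turn [ 0.0001  0.0019 -0.0004] shift [-0.0326 -0.0009 -0.0236] rows>= 0.0 0.2
```

```bash
python3 -m handwheel '[[0,0,0,-0.012,0,-0.006,0],[0,0,0,-0.023,0,-0.0125,0],[0,0,0,-0.034,0,-0.019,0],[0,0,0,-0.034,0,-0.019,0]]' 15
python3 - <<'E'
from h import *
c=camera("side")[:,:,::-1]; cv2.imwrite("pics/side29.png",c);crop(c,"s29.png",305,110,425,245,5)
E
```

```text
clock: 44.38
eef_pos: [505.9, -143.1, 74.0]
eef_rot: [3.135, 1.053, 1.568]
wrist_force: [0.2, 0.3, -0.5]
finger_gap: 0.7
```

View pics/s29.png

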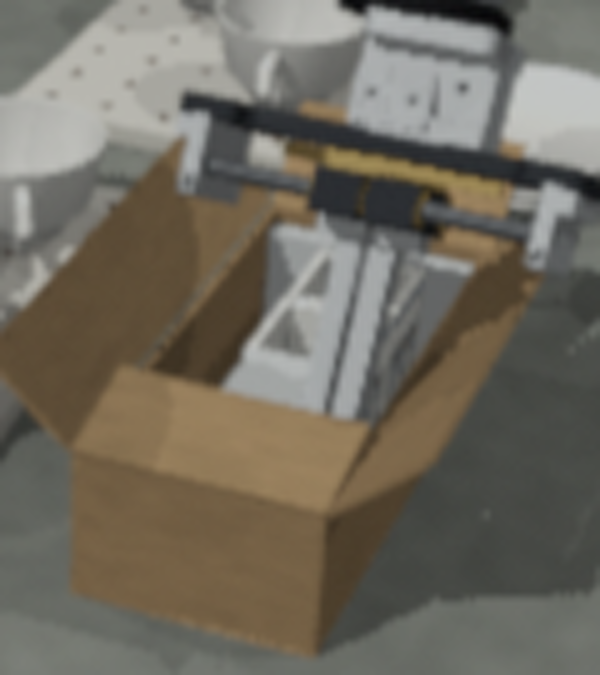

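```bash
python3 -m handwheel '[[0,0,0,-0.015,0,0.03,0],[0,0,0,-0.033,0,0.058,0],[0,0,0,-0.15,0,-0.01,0],[0,0,0,-0.264,0,-0.075,0],[0,-0.08,0,-0.264,0,-0.075,0],[0,-0.168,0,-0.264,0,-0.075,0],[0,-0.168,0,-0.264,0,-0.075,0]]' 15
python3 - <<'E'
from h import *
for p in([543.5,-121.5,110],[543.5,-121.5,87]): plan(p,Rdown(0.003))
for n in("side","top"):
    c=camera(n)[:,:,::-1]; cv2.imwrite(f"pics/{n}30.png",c)
crop(cv2.imread("pics/side30.png"),"s30.png",305,130,425,245,6)
E
```

```text
clock: 45.3
eef_pos: [506.0, -163.4, 154.6]
eef_rot: [0.296, 1.554, -1.273]
wrist_force: [-0.7, 0.4, -1.0]
finger_gap: 0.5
turn [-0.0002  0.005  -0.0015] shift [ 0.1471  0.1247 -0.1417] rows>= 0.1 1.1
turn [-0.0002  0.005  -0.0015] shift [ 0.2237  0.1243 -0.1429] rows>= 0.1 1.4
```

View pics/s30.png

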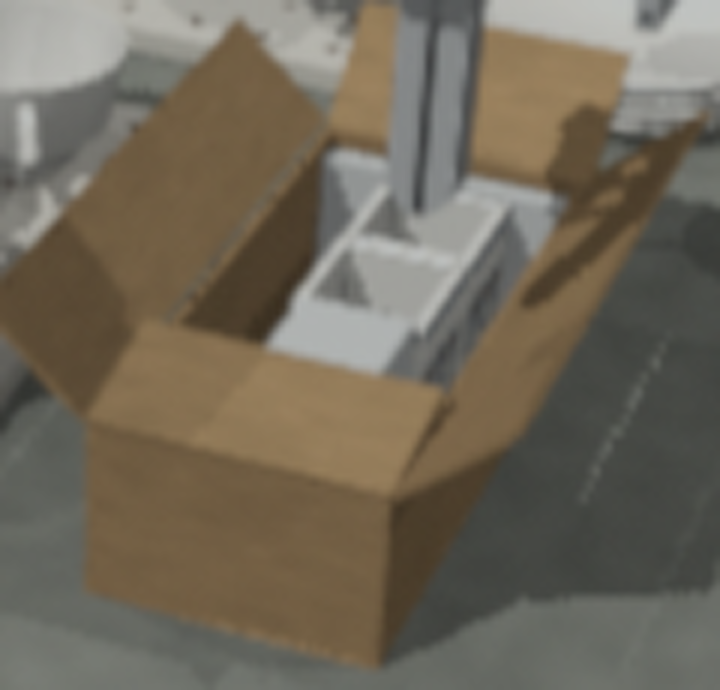

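```bash
python3 -m handwheel '[[0,0.005,-0.001,0,0.06,-0.07,0],[0,0.005,-0.001,0,0.125,-0.142,0],[0,0.005,-0.001,0.1,0.125,-0.142,0],[0,0.005,-0.001,0.18,0.125,-0.142,0],[0,0.005,-0.001,0.21,0.125,-0.142,0],[0,0.005,-0.001,0.222,0.125,-0.142,0],[0,0.005,-0.001,0.222,0.125,-0.142,0]]' 15
python3 - <<'E'
from h import *
s=st();print(s["eef_pos"],s["wrist_force"]); print((Ro.from_euler("xyz",s["eef_rot"]).as_matrix()[:,0]*97).round(1))
for n in("side",):
    c=camera(n)[:,:,::-1]; cv2.imwrite(f"pics/{n}31.png",c)
crop(cv2.imread("pics/side31.png"),"s31.png",305,130,425,245,6)
E
```

```text
clock: 46.28
eef_pos: [543.6, -120.1, 87.9]
eef_rot: [2.848, 1.567, 1.282]
wrist_force: [0.4, 0.2, -0.3]
finger_gap: 0.2
[ 543.64984205 -120.06554664   87.860859  ] [ 0.44644299  0.15652879 -0.27476052]
[  0.1   0.3 -97. ]
```

View pics/s31.png

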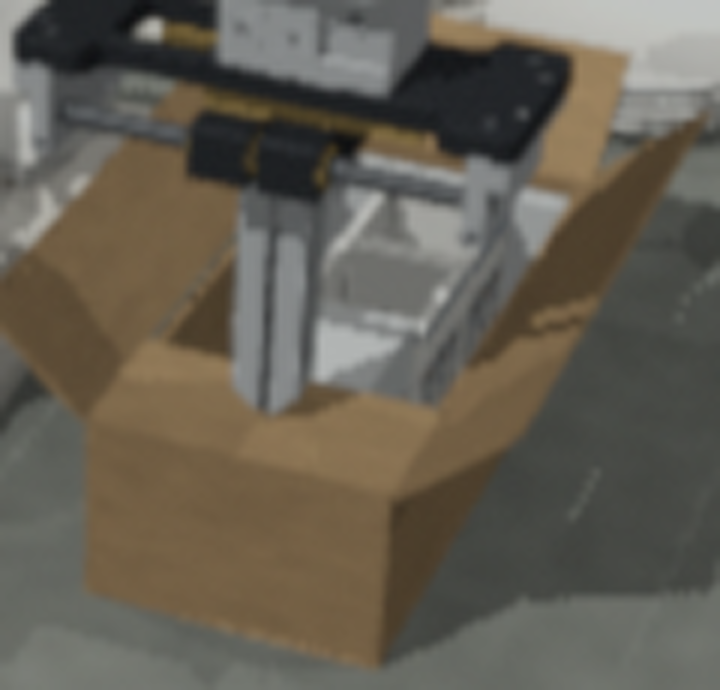

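Run:
```python
from carton import *
f=lambda P,l:((proj("side",cpts(P,l))[0]-[305,130]+.5)*6-.5).round(1)
for P in((542.4,-204.7,.005),(543.5,-206,.004),(543.5,-207.4,.004)):
    print(P,[f(P,(s*58,125,z)) for s in(1,-1) for z in(0,75,78)])
im=cv2.imread("pics/side31.png"); crop(im,"s31z.png",305,185,385,245,10)
```

```text
(542.4, -204.7, 0.005) [array([ 84.2, 594.6]), array([ 84.8, 427.4]), array([ 84.8, 420.4]), array([377.5, 674.3]), array([391.6, 504.6]), array([392.2, 497.5])]
(543.5, -206, 0.004) [array([ 82.7, 591.8]), array([ 83.2, 424.7]), array([ 83.2, 417.7]), array([375.5, 671.4]), array([389.5, 501.8]), array([390.1, 494.7])]
(543.5, -207.4, 0.004) [array([ 84.2, 589.8]), array([ 84.8, 422.7]), array([ 84.9, 415.7]), array([376.8, 669.2]), array([390.9, 499.7]), array([391.4, 492.6])]
```

View pics/s31z.png

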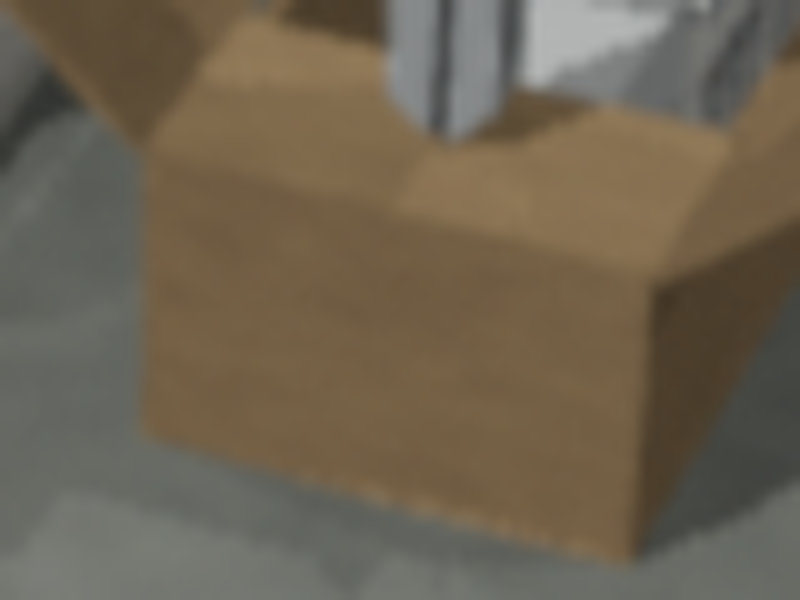

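Run:
```python
from carton import *
P=(543.5,-206.5,.004)
g=lambda l:proj("side",cpts(P,l))[0]
for a in(-.1,-.05,0,.05,.1): print(a,[(g(flap("left",a,s))-g((58*s,125,75))).round(2) for s in(1,-1)])
```

```text
-0.1 [array([ 10.15, -10.52]), array([  8.37, -11.42])]
-0.05 [array([ 10.21, -11.62]), array([  8.5 , -12.55])]
0 [array([ 10.24, -12.7 ]), array([  8.62, -13.65])]
0.05 [array([ 10.25, -13.75]), array([  8.71, -14.71])]
0.1 [array([ 10.23, -14.78]), array([  8.78, -15.75])]
```

```bash
python3 -m handwheel '[[0,0,0,0.0025,0,0,0],[0,0,0,0.0045,0,0,0],[0,0,0,0.0045,0,0,0]]' 15; python3 -m handwheel '[[0,0,0,-0.1,0,0,0],[0,0,0,-0.25,0,0.1,0],[0,0,0,-0.35,0,0.3,0],[0,0,0,-0.35,0,0.5,0],[0,0,0,-0.35,0,0.7,0],[0,0,0,-0.35,0,0.85,0],[0,0,0,-0.35,0,0.85,0]]' 15
python3 - <<'E'
from h import *
for n in("side","top"):
    c=camera(n)[:,:,::-1]; cv2.imwrite(f"pics/{n}32.png",c)
crop(cv2.imread("pics/side32.png"),"s32z.png",305,180,385,240,10)
crop(cv2.imread("pics/side32.png"),"s32.png",290,120,430,245,5)
for p in([543.5,-393,120],[543.5,-393,104]): plan(p,Rdown(0.003))
E
```

```text
clock: 46.7
eef_pos: [543.9, -119.9, 86.9]
eef_rot: [2.6, 1.567, 1.034]
wrist_force: [0.8, -0.1, 0.5]
finger_gap: 0.3
clock: 47.58
eef_pos: [543.9, -377.9, 190.2]
eef_rot: [2.875, 1.567, 1.306]
wrist_force: [0.1, 0.4, 0.6]
finger_gap: 0.5
turn [ 0.0004 -0.0011 -0.0004] shift [ 0.2356 -0.0048  0.0609] rows>= 0.0 1.2
turn [ 0.0004 -0.0011 -0.0004] shift [ 0.2889 -0.0048  0.0611] rows>= 0.0 1.4
```

View pics/s32z.png

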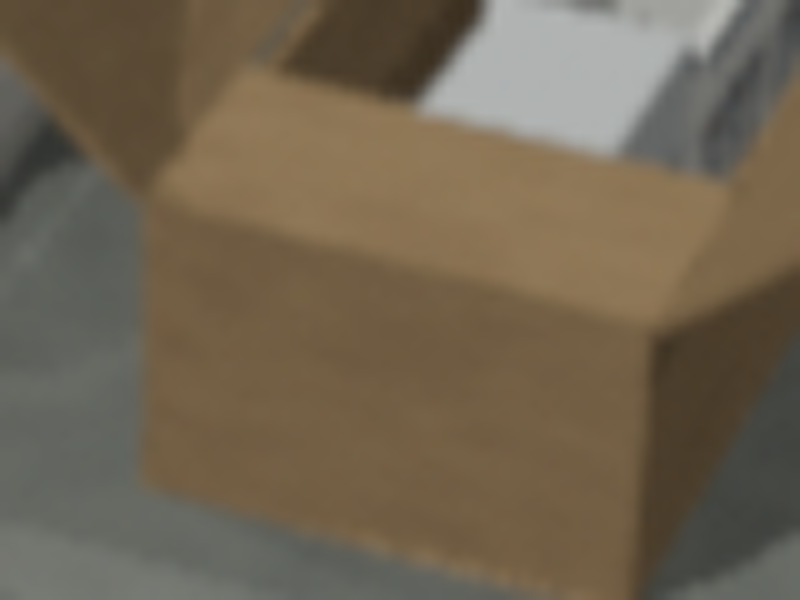

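View pics/s32.png

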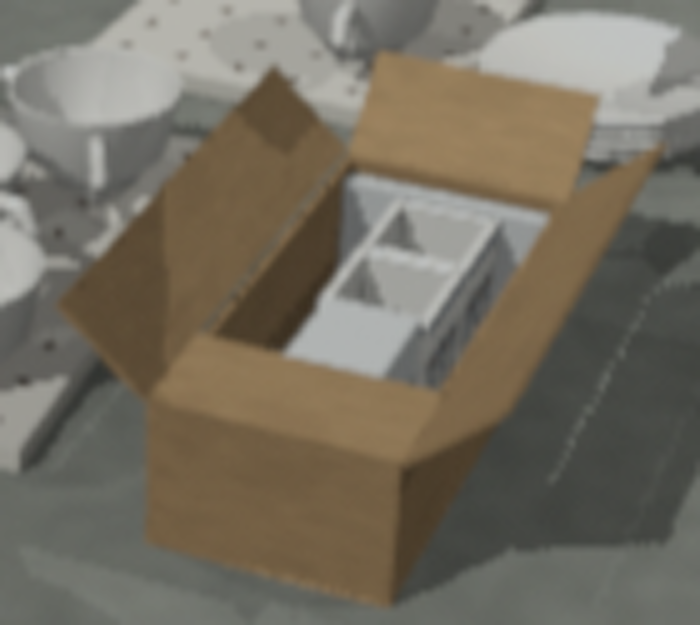

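```bash
python3 -m handwheel '[[0,-0.001,0,0,-0.003,0.055,0],[0,-0.001,0,0,-0.003,0.061,0],[0,-0.001,0,0.15,-0.003,0.061,0],[0,-0.001,0,0.285,-0.003,0.061,0],[0,-0.001,0,0.285,-0.003,0.061,0]]' 15
python3 -m handwheel '[[0,0,0,0,0,-0.03,0],[0,0,0,-0.005,0,-0.05,0],[0,0,0,-0.02,0,-0.08,0],[0,0,0,-0.032,0,-0.11,0],[0,0,0,-0.042,0,-0.14,0],[0,0,0,-0.047,0,-0.17,0],[0,0,0,-0.047,0,-0.175,0],[0,0,0,-0.047,0,-0.175,0]]' 15
python3 - <<'E'
from h import *
for y,t in((-325,110.5),(-314,108),(-303,100.5),(-296,90),(-293,82),(-293,79)): plan([543.5,y,t+8],Rdown(0.003))
c=camera("side")[:,:,::-1]; crop(c,"s33.png",290,70,450,245,4)
E
```

```text
clock: 48.3
eef_pos: [543.1, -391.8, 102.5]
eef_rot: [-2.482, 1.566, 2.235]
wrist_force: [-0.0, 0.6, 0.8]
finger_gap: 0.5
clock: 49.3
eef_pos: [542.9, -339.3, 116.7]
eef_rot: [-2.49, 1.566, 2.228]
wrist_force: [0.6, -0.5, 0.4]
finger_gap: 0.6
turn [ 0.0006 -0.0013  0.001 ] shift [-0.0057  0.0023 -0.0476] rows>= 0.0 0.2
turn [ 0.0006 -0.0013  0.001 ] shift [ 0.0028  0.0025 -0.0843] rows>= 0.0 0.4
turn [ 0.0006 -0.0013  0.001 ] shift [ 0.0279  0.0027 -0.1208] rows>= 0.0 0.6
turn [ 0.0006 -0.0013  0.001 ] shift [ 0.063   0.0029 -0.144 ] rows>= 0.0 0.8
turn [ 0.0006 -0.0013  0.001 ] shift [ 0.0897  0.0031 -0.1539] rows>= 0.0 0.9
turn [ 0.0006 -0.0013  0.001 ] shift [ 0.0997  0.0031 -0.1539] rows>= 0.0 0.9
```

View pics/s33.png

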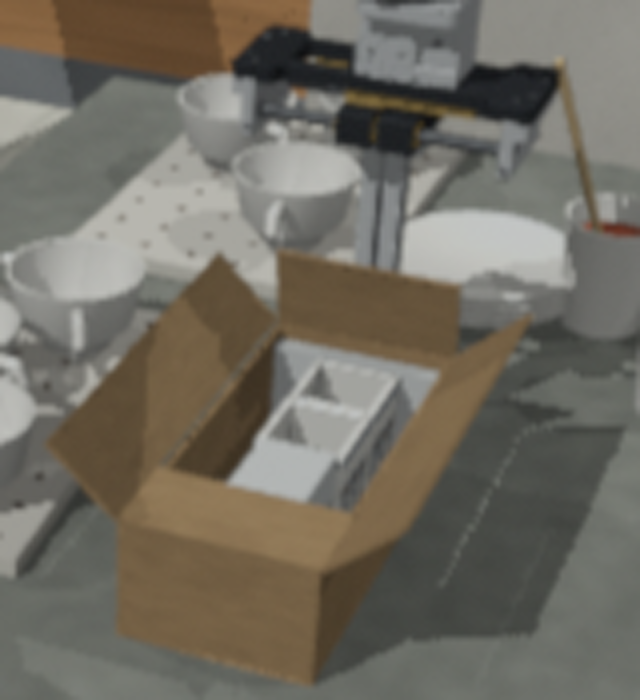

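```bash
python3 -m handwheel '[[0,0,0,-0.004,0.002,-0.025,0],[0,0,0,-0.005,0.002,-0.048,0],[0,0,0,-0.001,0.002,-0.067,0],[0,0,0,0.003,0.002,-0.084,0],[0,0,0,0.015,0.002,-0.104,0],[0,0,0,0.028,0.002,-0.121,0],[0,0,0,0.045,0.002,-0.134,0],[0,0,0,0.063,0.002,-0.144,0],[0,0,0,0.077,0.002,-0.149,0],[0,0,0,0.09,0.002,-0.154,0],[0,0,0,0.094,0.002,-0.154,0],[0,0,0,0.094,0.002,-0.154,0]]' 15
python3 - <<'E'
from h import *
s=st();print(s["eef_pos"],s["wrist_force"],s["clock"])
c=camera("side")[:,:,::-1]; cv2.imwrite("pics/side34.png",c); crop(c,"s34.png",330,110,430,210,7)
E
```

```text
clock: 50.85
eef_pos: [543.1, -293.1, 88.6]
eef_rot: [-2.486, 1.566, 2.231]
wrist_force: [-0.4, -0.1, 0.1]
finger_gap: 0.8
[ 543.12195388 -293.143932     88.59820626] [-0.41498758 -0.1076701   0.10749065] 50.85
```

View pics/s34.png

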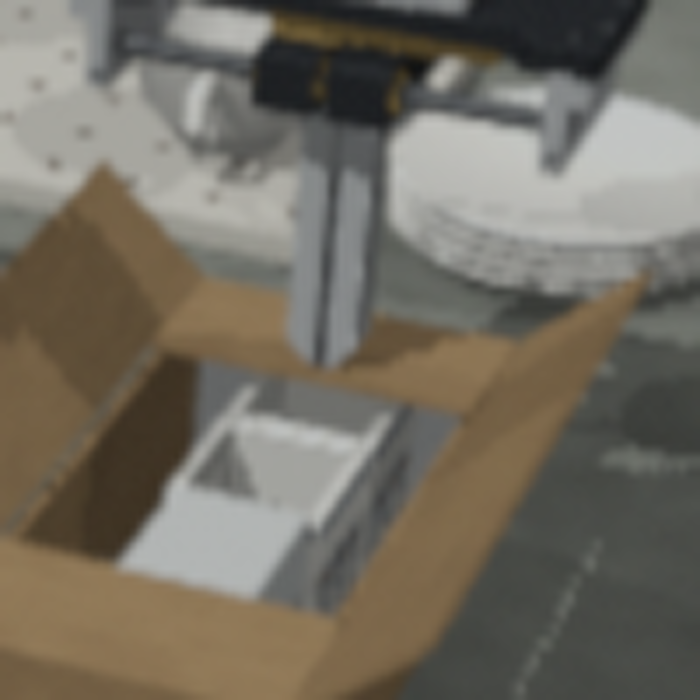

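```bash
python3 -m handwheel '[[0,0,0,0.003,0,0,0],[0,0,0,0.0055,0,0,0],[0,0,0,0.0055,0,0,0]]' 15;  python3 -m handwheel '[[0,0,0,-0.1,0,0,0],[0,0,0,-0.3,0.0,0,0],[0,0,0,-0.4,0.1,-0.1,0],[0,0,0,-0.4,0.3,-0.2,0],[0,0,0,-0.4,0.45,-0.28,0],[0,0,0,-0.4,0.45,-0.28,0]]' 15
python3 - <<'E'
from h import *
s=st();print(s["eef_pos"],s["clock"])
for n in("side","top"):
    c=camera(n)[:,:,::-1]; cv2.imwrite(f"pics/{n}35.png",c)
crop(cv2.imread("pics/side35.png"),"s35.png",290,110,430,245,5)
crop(cv2.imread("pics/top35.png"),"t35.png",350,150,550,290,4)
E
```

```text
clock: 51.28
eef_pos: [543.1, -293.2, 87.0]
eef_rot: [-2.481, 1.566, 2.236]
wrist_force: [0.2, -0.5, -0.7]
finger_gap: 0.5
clock: 52.02
eef_pos: [680.0, -206.5, 205.0]
eef_rot: [-2.379, 1.564, 2.341]
wrist_force: [-0.7, -0.4, -0.3]
finger_gap: 0.5
[ 680.00911526 -206.47783296  205.03522224] 52.025
```

View pics/s35.png

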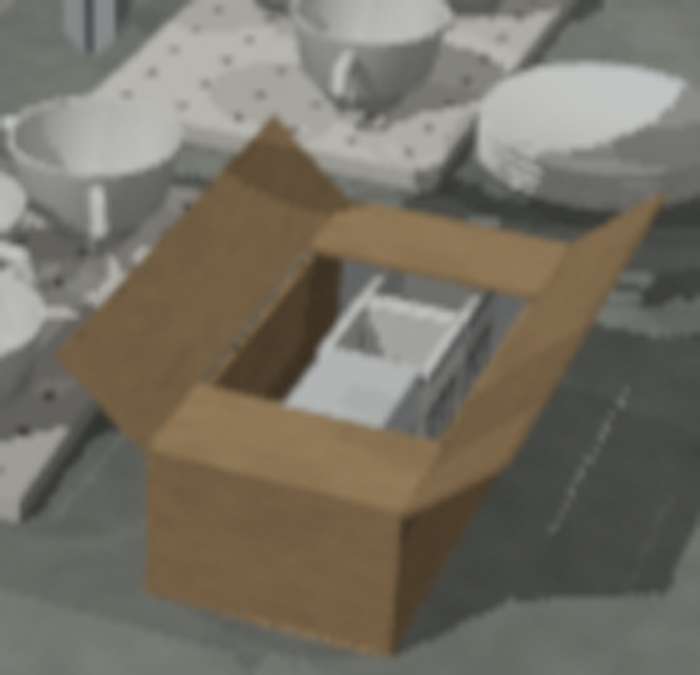

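View pics/t35.png

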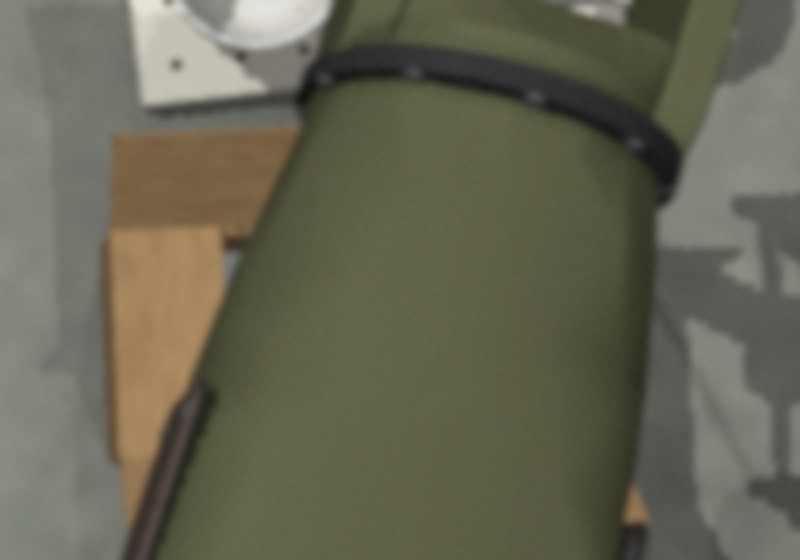

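Run:
```python
from carton import *
f=lambda P,l:((proj("side",cpts(P,l))[0]-[290,110]+.5)*5-.5).round(0)
for P in((542.4,-204.7,.005),(543.5,-207.4,.004)):
  for a in(-.1,0,.1): print(a,[f(P,flap("right",a,s)) for s in(1,-1)],[f(P,(58*s,-125,75)) for s in(1,-1)],"L",[f(P,flap("left",a,s)) for s in(1,-1)])
crop(cv2.imread("pics/side35.png"),"s35z.png",340,140,420,180,10)
```

```text
-0.1 [array([307., 264.]), array([536., 314.])] [array([348., 204.]), array([570., 251.])] L [array([196., 403.]), array([443., 463.])]
0 [array([308., 254.]), array([537., 304.])] [array([348., 204.]), array([570., 251.])] L [array([197., 392.]), array([444., 452.])]
0.1 [array([308., 244.]), array([538., 293.])] [array([348., 204.]), array([570., 251.])] L [array([197., 382.]), array([445., 441.])]
-0.1 [array([307., 261.]), array([536., 311.])] [array([348., 202.]), array([570., 248.])] L [array([196., 400.]), array([442., 459.])]
0 [array([308., 251.]), array([537., 301.])] [array([348., 202.]), array([570., 248.])] L [array([197., 389.]), array([444., 448.])]
0.1 [array([308., 241.]), array([538., 290.])] [array([348., 202.]), array([570., 248.])] L [array([197., 378.]), array([444., 438.])]
```

View pics/s35z.png

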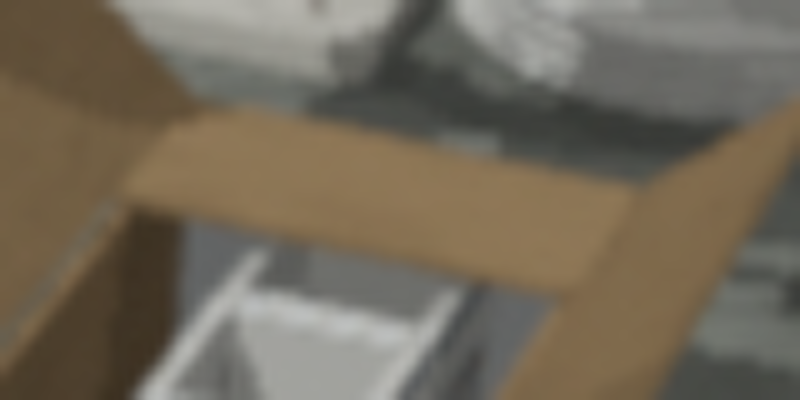

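Run:
```python
from h import *
for z in(10,60,80): print(z,"cup near edge",ray("top",414,163,z).round(0),ray("top",510,153,z).round(0),"tray edge",ray("top",450,172,z).round(0))
# cup rim height from side: near cup rim in side0 at (279,170) front, (240,160)
for z in(50,70,90): print(ray("side",279,172,z).round(0),ray("side",240,163,z).round(0),ray("side",309,140,z).round(0),"top ctr",ray("top",414,140,z).round(0),ray("top",510,130,z).round(0))
```

```text
10 cup near edge [ 704. -172.   10.] [ 718. -379.   10.] tray edge [ 681. -248.   10.]
60 cup near edge [ 693. -164.   60.] [ 707. -362.   60.] tray edge [ 672. -237.   60.]
80 cup near edge [ 689. -161.   80.] [ 702. -355.   80.] tray edge [ 668. -233.   80.]
[ 755. -188.   50.] [ 865. -186.   50.] [ 762. -373.   50.] top ctr [ 744. -167.   50.] [ 758. -368.   50.]
[ 738. -158.   70.] [ 844. -157.   70.] [ 744. -337.   70.] top ctr [ 739. -164.   70.] [ 752. -361.   70.]
[ 721. -129.   90.] [ 824. -127.   90.] [ 727. -301.   90.] top ctr [ 734. -161.   90.] [ 747. -354.   90.]
```

```bash
python3 - <<'E'
from h import *
for x,t in((674,97),):plan([x,-222,t+8],Rdown(0.003))
E
python3 -m handwheel '[[0,0,0,0,-0.018,0.05,0],[0,0,0,0.15,-0.018,0.05,0],[0,0,0,0.3,-0.018,0.05,0],[0,0,0,0.33,-0.018,0.05,0],[0,0,0,0.33,-0.018,0.05,0]]' 15
python3 - <<'E'
from h import *
for x,t in((657,98),(640,108),(614,114),(600,113.4),(588,111),(577,103.4),(569,92),(567,84),(567,80.5)):plan([x,-222,t+8],Rdown(0.003))
c=camera("side")[:,:,::-1]; crop(c,"s36.png",270,70,430,245,4)
E
```

```text
turn [ 0.0007 -0.0013  0.0013] shift [ 0.3374 -0.012   0.0449] rows>= 0.0 1.6
clock: 52.75
eef_pos: [672.1, -224.7, 108.6]
eef_rot: [-2.452, 1.566, 2.264]
wrist_force: [0.1, -0.1, 0.6]
finger_gap: 0.3
turn [ 0.0003 -0.0012  0.001 ] shift [ 0.009  -0.0502 -0.0091] rows>= 0.0 0.2
turn [ 0.0003 -0.0012  0.001 ] shift [-0.0242 -0.107  -0.0095] rows>= 0.0 0.5
turn [ 0.0003 -0.0012  0.001 ] shift [-0.0439 -0.1937 -0.0099] rows>= 0.0 1.0
turn [ 0.0003 -0.0012  0.001 ] shift [-0.0418 -0.2404 -0.0101] rows>= 0.0 1.2
turn [ 0.0003 -0.0012  0.001 ] shift [-0.0337 -0.2803 -0.0102] rows>= 0.0 1.4
turn [ 0.0003 -0.0012  0.001 ] shift [-0.0082 -0.3169 -0.0103] rows>= 0.0 1.5
turn [ 0.0003 -0.0012  0.001 ] shift [ 0.0299 -0.3435 -0.0103] rows>= 0.0 1.7
turn [ 0.0003 -0.0012  0.001 ] shift [ 0.0566 -0.3501 -0.0102] rows>= 0.0 1.7
turn [ 0.0003 -0.0012  0.001 ] shift [ 0.0682 -0.35   -0.0101] rows>= 0.0 1.7
```

View pics/s36.png

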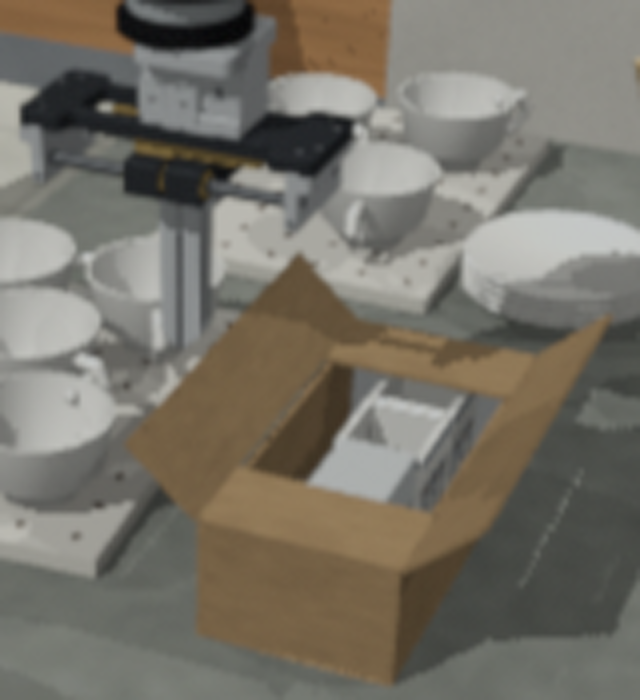

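```bash
python3 -m handwheel '[[0,0,0,0.009,-0.03,-0.005,0],[0,0,0,0.007,-0.055,-0.005,0],[0,0,0,-0.01,-0.08,-0.008,0],[0,0,0,-0.024,-0.107,-0.009,0],[0,0,0,-0.035,-0.135,-0.01,0],[0,0,0,-0.04,-0.165,-0.01,0],[0,0,0,-0.044,-0.194,-0.01,0],[0,0,0,-0.043,-0.217,-0.01,0],[0,0,0,-0.042,-0.24,-0.01,0],[0,0,0,-0.038,-0.26,-0.01,0],[0,0,0,-0.034,-0.28,-0.01,0],[0,0,0,-0.034,-0.28,-0.01,0]]' 15
python3 - <<'E'
from h import *
for x,t in((577,103.4),(569,92),(567,84),(567,80.5)):plan([x,-222,t+8],Rdown(0.003))
c=camera("side")[:,:,::-1]; crop(c,"s37.png",270,70,430,245,4)
E
```

```text
clock: 54.3
eef_pos: [588.2, -222.0, 119.8]
eef_rot: [-2.598, 1.567, 2.118]
wrist_force: [0.2, 0.7, -0.2]
finger_gap: 0.2
turn [ 0.0004 -0.001   0.0006] shift [ 0.0281 -0.0373 -0.    ] rows>= 0.0 0.2
turn [ 0.0004 -0.001   0.0006] shift [ 0.0662 -0.0639 -0.    ] rows>= 0.0 0.4
turn [ 0.0004 -0.001   0.0006] shift [ 0.0929 -0.0705  0.    ] rows>= 0.0 0.6
turn [ 0.0004 -0.001   0.0006] shift [ 1.045e-01 -7.050e-02  1.000e-04] rows>= 0.0 0.6
```

View pics/s37.png

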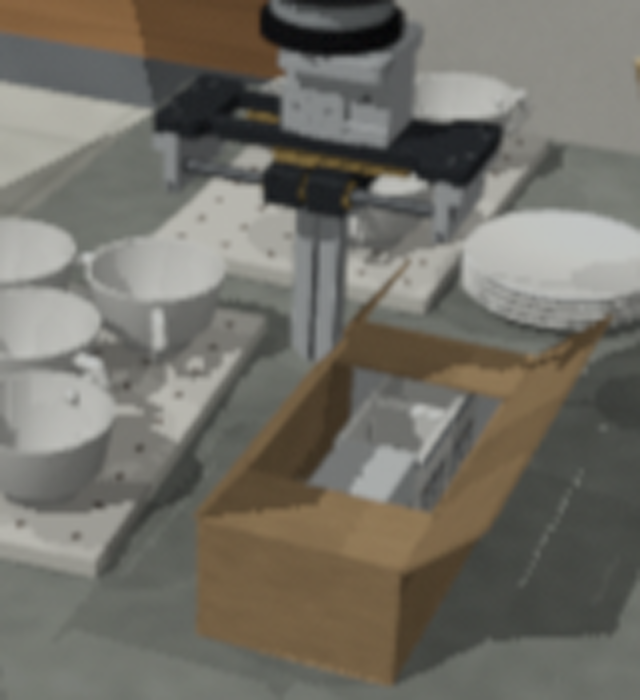

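```bash
python3 -m handwheel '[[0,0,0,0.014,-0.018,0,0],[0,0,0,0.028,-0.037,0,0],[0,0,0,0.047,-0.05,0,0],[0,0,0,0.066,-0.064,0,0],[0,0,0,0.08,-0.068,0,0],[0,0,0,0.093,-0.07,0,0],[0,0,0,0.1,-0.07,0,0],[0,0,0,0.104,-0.07,0,0],[0,0,0,0.104,-0.07,0,0]]' 15
python3 - <<'E'
from h import *
c=camera("side")[:,:,::-1]; cv2.imwrite("pics/side38.png",c);crop(c,"s38.png",270,110,430,245,5)
E
```

```text
clock: 55.48
eef_pos: [567.5, -222.0, 89.2]
eef_rot: [-2.636, 1.567, 2.081]
wrist_force: [-3.6, 1.7, 5.4]
finger_gap: 0.4
```

View pics/s38.png

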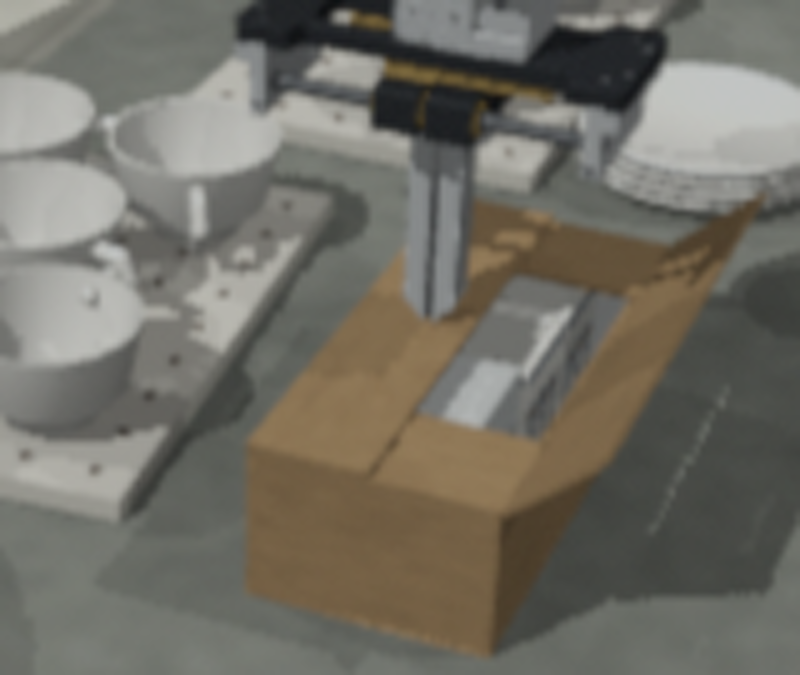

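```bash
python3 -m handwheel '[[0,0,0,0.003,0,0,0],[0,0,0,0.005,0,0,0],[0,0,0,0.005,0,0,0]]' 15;  python3 -m handwheel '[[0,0,0,-0.1,0,0,0],[0,0,0,-0.3,0.0,0,0],[0,0,0,-0.4,-0.1,0,0],[0,0,0,-0.4,-0.3,0,0],[0,0,0,-0.4,-0.48,0,0],[0,0,0,-0.4,-0.53,0,0],[0,0,0,-0.4,-0.53,0,0]]' 15
python3 - <<'E'
from h import *
for n in("side","top"):
    c=camera(n)[:,:,::-1]; cv2.imwrite(f"pics/{n}39.png",c)
crop(cv2.imread("pics/side39.png"),"s39.png",290,110,430,245,5)
for x,t in((410,97),):plan([x,-222,t+8],Rdown(0.003))
E
```

```text
clock: 55.9
eef_pos: [567.5, -222.1, 89.0]
eef_rot: [-2.677, 1.568, 2.04]
wrist_force: [-6.9, 2.5, 12.9]
finger_gap: 0.5
clock: 56.78
eef_pos: [408.9, -223.4, 209.8]
eef_rot: [-3.06, 1.569, 1.656]
wrist_force: [0.8, 0.4, 0.1]
finger_gap: 0.4
turn [ 0.0005 -0.0008  0.0003] shift [ 0.3477  0.0013 -0.0034] rows>= 0.0 1.7
```

View pics/s39.png

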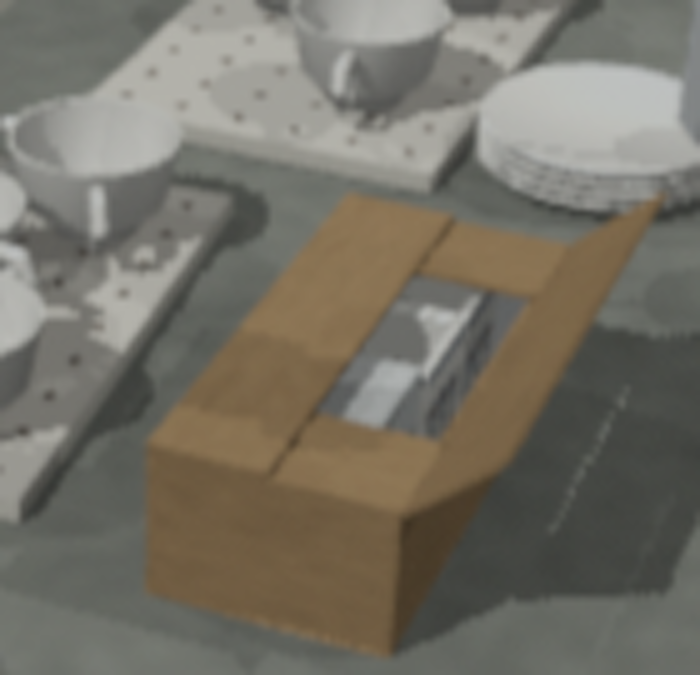

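```bash
python3 -m handwheel '[[0,0,0,0.15,0,0,0],[0,0,0,0.3,0,0,0],[0,0,0,0.36,0,0,0],[0,0,0,0.36,0,0,0]]' 15
python3 - <<'E'
from h import *
for x,t in((426,94),(440,105),(473,114),(487,113.4),(499,111),(510,103.4),(518,92),(520,84),(520,80.2)):plan([x,-222,t+8],Rdown(0.003))
c=camera("side")[:,:,::-1]; crop(c,"s40.png",290,70,470,245,4)
E
```

```text
clock: 57.38
eef_pos: [409.9, -222.6, 100.0]
eef_rot: [-2.474, 1.566, 2.244]
wrist_force: [-0.5, -0.7, 0.9]
finger_gap: 0.6
turn [ 0.0008 -0.0013  0.001 ] shift [-0.0069  0.0536 -0.0017] rows>= 0.0 0.3
turn [ 0.0008 -0.0013  0.001 ] shift [-0.0437  0.1001 -0.0016] rows>= 0.0 0.5
turn [ 0.0008 -0.0013  0.001 ] shift [-0.0741  0.21   -0.0011] rows>= 0.0 1.1
turn [ 0.0008 -0.0013  0.001 ] shift [-0.0722  0.2567 -0.0009] rows>= 0.0 1.3
turn [ 0.0008 -0.0013  0.001 ] shift [-0.0644  0.2967 -0.0006] rows>= 0.0 1.5
turn [ 0.0008 -0.0013  0.001 ] shift [-3.920e-02  3.335e-01 -3.000e-04] rows>= 0.0 1.6
turn [ 0.0008 -0.0013  0.001 ] shift [-0.0013  0.3603  0.    ] rows>= 0.0 1.7
turn [ 0.0008 -0.0013  0.001 ] shift [2.54e-02 3.67e-01 1.00e-04] rows>= 0.0 1.8
turn [ 0.0008 -0.0013  0.001 ] shift [3.81e-02 3.67e-01 2.00e-04] rows>= 0.0 1.8
```

View pics/s40.png

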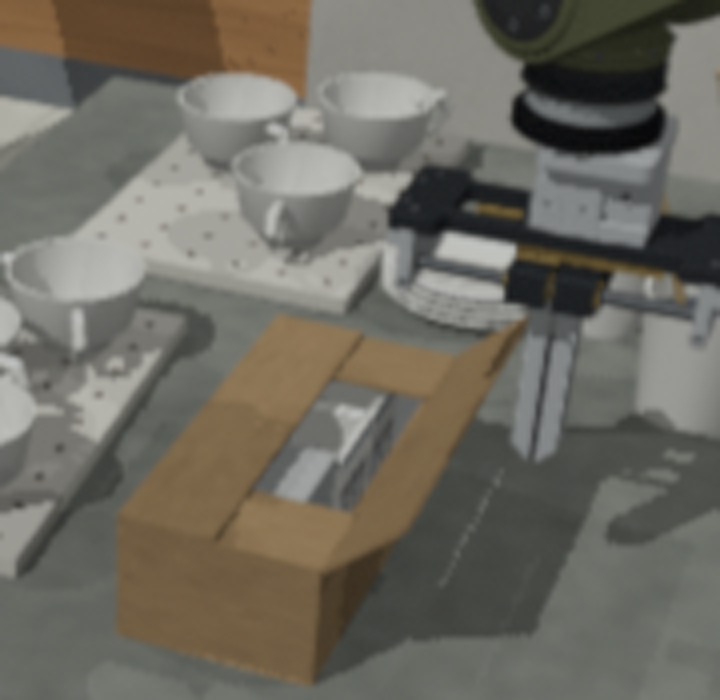

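```bash
python3 -m handwheel '[[0,0,0,0,0.03,0,0],[0,0,0,-0.007,0.053,0,0],[0,0,0,-0.025,0.077,0,0],[0,0,0,-0.044,0.1,0,0],[0,0,0,-0.058,0.135,0,0],[0,0,0,-0.068,0.175,0,0],[0,0,0,-0.074,0.21,0,0],[0,0,0,-0.073,0.235,0,0],[0,0,0,-0.072,0.257,0,0],[0,0,0,-0.069,0.277,0,0],[0,0,0,-0.064,0.297,0,0],[0,0,0,-0.064,0.297,0,0]]' 15
python3 - <<'E'
from h import *
for x,t in((510,103.4),(518,92),(520,84),(520,80.2)):plan([x,-222,t+8],Rdown(0.003))
c=camera("side")[:,:,::-1]; crop(c,"s41.png",290,70,470,245,4)
E
```

```text
clock: 58.92
eef_pos: [499.7, -222.4, 120.0]
eef_rot: [-2.658, 1.567, 2.06]
wrist_force: [0.1, 0.2, -0.1]
finger_gap: 0.6
turn [ 0.0008 -0.001   0.0005] shift [ 0.0285  0.0344 -0.0012] rows>= 0.0 0.2
turn [ 0.0008 -0.001   0.0005] shift [ 0.0665  0.0611 -0.0009] rows>= 0.0 0.4
turn [ 0.0008 -0.001   0.0005] shift [ 0.0932  0.0678 -0.0008] rows>= 0.0 0.6
turn [ 0.0008 -0.001   0.0005] shift [ 0.1058  0.0678 -0.0008] rows>= 0.0 0.6
```

View pics/s41.png

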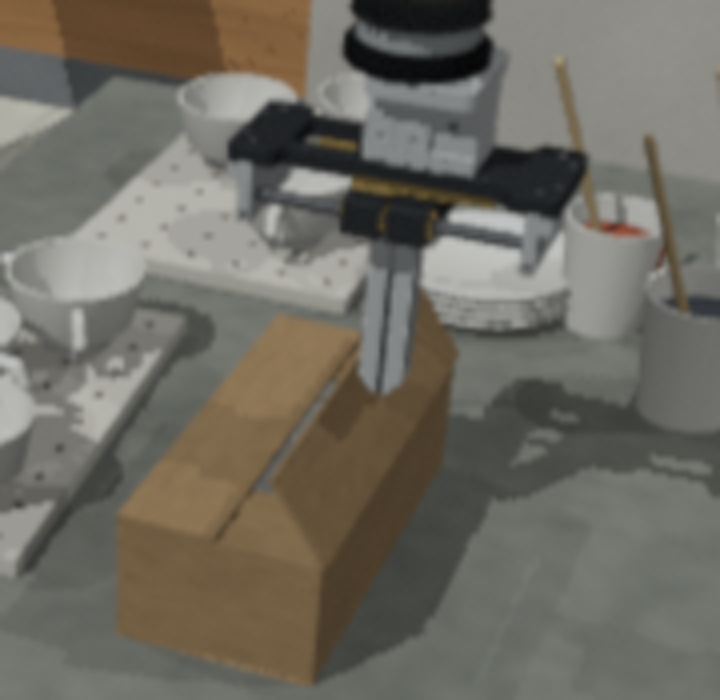

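```bash
python3 -m handwheel '[[0,0,0,0.014,0.018,0,0],[0,0,0,0.028,0.035,0,0],[0,0,0,0.047,0.05,0,0],[0,0,0,0.066,0.061,0,0],[0,0,0,0.08,0.066,0,0],[0,0,0,0.093,0.068,0,0],[0,0,0,0.1,0.068,0,0],[0,0,0,0.106,0.068,0,0],[0,0,0,0.106,0.068,0,0]]' 15
python3 -m handwheel '[[0,0,0,0.002,0,0,0],[0,0,0,0.003,0,0,0],[0,0,0,0.003,0,0,0]]' 15;  python3 -m handwheel '[[0,0,0,-0.1,0,0,0],[0,0,0,-0.3,0.0,0,0],[0,0,0,-0.4,-0.1,0,0],[0,0,0,-0.4,-0.3,0,0],[0,0,0,-0.4,-0.38,0,0],[0,0,0,-0.4,-0.38,0,0]]' 15
python3 - <<'E'
from h import *
for n in("side","top"):
    c=camera(n)[:,:,::-1]; cv2.imwrite(f"pics/{n}42.png",c)
crop(cv2.imread("pics/side42.png"),"s42.png",290,110,430,245,5)
crop(cv2.imread("pics/top42.png"),"t42.png",350,150,550,290,4)
print(st()["clock"])
E
```

```text
clock: 60.1
eef_pos: [519.9, -222.3, 89.1]
eef_rot: [-2.753, 1.568, 1.965]
wrist_force: [-4.5, 2.2, 9.4]
finger_gap: 0.6
clock: 60.48
eef_pos: [519.9, -222.3, 89.1]
eef_rot: [-2.886, 1.568, 1.831]
wrist_force: [-3.5, 2.1, 10.1]
finger_gap: 0.2
clock: 61.22
eef_pos: [405.2, -223.4, 209.7]
eef_rot: [3.084, 1.569, 1.518]
wrist_force: [0.8, 0.5, -0.3]
finger_gap: 0.5
61.325
```

View pics/s42.png

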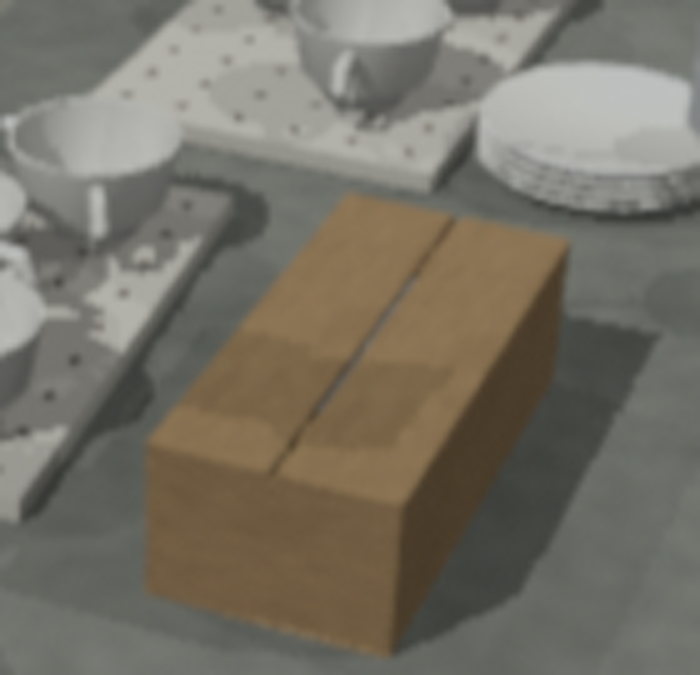

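View pics/top42.png

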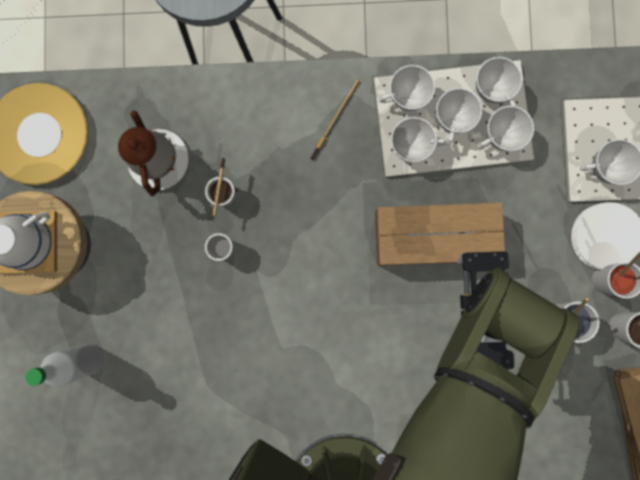

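Run:
```python
from h import *
print(order.sign_off())
```

```text
the job is handed in; nothing more can be done
None
```

The job is handed in at about 61 s of the 210 s allowed. Both pots and both foam blocks are packed in one row and the carton is folded shut.

- **Packing:** I folded the near long flap out. There were two pots. I set them down against the right end pad and then against each other, with the two foam blocks after them. Each piece was pushed until I felt contact (10–22 N at the wrist) before release. The overhead pictures showed them butted. The spare few millimetres of the row are at the left end.
- **Closing:** I folded the two end flaps first, then the far and near long flaps. Both long flaps met firm resistance at a fingertip height of 81 mm (10–13 N), where a flat flap would sit. The last pictures show them flat with a straight seam.
- **Left end flap went wrong once:** While I was probing its crease height, it was pushed down to about -0.13 rad, onto the foam. I lifted it with a tilted finger and set it level again before closing either long flap. The side camera then read about +0.03 rad.
- **Right end flap:** It read about 0 to +0.03 rad. Both readings are good to a few hundredths of a radian, and I could not see the end flaps once the long flaps were shut.
- **Other checks:** The two cameras disagreed by up to 3 mm in y, so I relied on contact for the placing. The round beaker and the paint cup stand where they were. At hand-in the arm was clear of everything.

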